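# Find the spindle's flat and hold the pen-arm collar on it

### The arm

A 7-joint arm with a two-finger parallel gripper is mounted at the origin on the work surface. World frame = base frame: x ahead of the robot, y to its left, z up, the work surface at z = 0. Lengths are in m, angles in rad, forces in N, time in s.
With the tool pointing down it reaches from about 0.4 to 0.875 m from the base axis. Payload 19.3 kg.
Tool frame: the origin (TCP) lies at the very end of the fingers, on their centre line; the grasp point (between the pads) lies 19 mm behind it; z points along the fingers, y is the direction in which the jaws open and shut (so a half turn about z gives the same grasp; the last joint's range is limited). The gripper opens to 85 mm and grips with 20 to 120 N. Pads are 22 mm wide; open, the fingers measure 114 mm over their backs; the gripper's body (76 mm by 85 mm) begins 54 mm behind the grasp point. The pads swing forward as they close: fully open they stand 13 mm farther back than shut.
Start: joints at [1.053, 0.521, -0.036, 1.599, 0.021, 1.021, -0.113], TCP at [0.271, -0.563, 0.197] pointing down, gripper open.
Joint ranges: [-2.91, 2.91], [-0.3, 2.13], [-1.5, 1.42], [0.17, 2.43], [-1.26, 4.41], [0.16, 1.93], [-2.52, 2.52]. Speed limits (rad/s): [1.89, 1.89, 2.39, 2.39, 3.01, 3.01, 3.01].

### API

Orientations are given as [roll, pitch, yaw] about the fixed x, y, z axes, in that order (R = Rz(yaw) Ry(pitch) Rx(roll)).
In Python, from workcell import bot, viewer gives the robot as it stands.
- The arm moves only by the shell command python3 -m creep 'ROWS' [FORCE]. ROWS is JSON, a list of rows, each an object of numbers: "rx", "ry", "rz": the turn, a rotation vector about the tool's x, y, z in degrees; "tx", "ty", "tz": the shift along the tool's x, y, z in mm; "hand": the closure, from -1 (fully open) to 1 (shut), so that 0 is half open. In form: [{"rx": .., "ry": .., "rz": .., "tx": .., "ty": .., "tz": .., "hand": ..}, ...]. A call has 1 to 8 rows; each row is the pose to reach, as a shift and turn from the pose commanded when the call began, along the tool's axes at that moment; what a row does not reach only later rows make up. A row lasts 1/10 s, in which the tool goes at most 50 mm and 8.59 degrees, less where a joint would pass 70% of its speed; a pose out of reach is approached as far as the arm can. A call with a gripper value outside its range is refused whole. The fingers move at their own pace and stop on an object; FORCE is the grip in N (left out, the last holds). Time passes only in rows, so rows that repeat a pose let the fingers close. It gives the time, the measured TCP pose, the force and the opening at its end, in the units of the state.
- bot.observe(): the state, without advancing time (a new reading comes with each control period).
- viewer.grab_frame(name): name is "scene" or "top" or "wrist"; returns a dict with "pixels" (384x512x3 uint8, blue, green, red), "vertical_fov" (degrees; the focal length in pixels is half the picture's height over the tangent of half this angle, whatever the lens; pixels are square), "cx", "cy" (the principal point, pixels), "rvec" (rotation vector, rad) and "tvec" (3), from world to camera coordinates, as OpenCV has them; the wrist camera has in their place "tool_from_camera" (4x4, takes a point from camera to tool coordinates, whose origin is the TCP and whose axes are the flange's). Camera axes: x right, y down, z forward; pixel columns grow to the right and rows downward; lengths in m; the calibration is good to about 2 mm. The wrist camera is an equidistant fisheye: a pixel r from the principal point sees the ray r / f radians off the axis. A picture is of the moment at which its call begins: read the wrist's pose just before it. There is no depth.
- bot.job_done(): hands the job in, once; it reports no verdict.
Trained networks look in a picture, given as the dict that the camera call returned (one of the last four; its "shot" number tells which), for a name from the list of things; names that differ only in an ending like _2 or _b are one class to them, and where a whole thing is asked for, a point or a joint stands for the part that bears it (a point fixed in the world has none). Each returns a list of dicts, best first, with "score" (0 to 1); they miss things now and then, are a little off and sometimes report something else, mostly with a low value. They report only what shows in the picture. A call takes as long as a camera call. They do not tell look-alikes from the thing itself.
- viewer.outline_of(target, picture): "mask" (384x512 bool, what is visible of it) and "bbox" ([left, top, right, bottom] in pixels, round what is visible of it).
The state is a dict: "clock": time; "qpos": joint angles; "qd": joint speeds; "joint_efforts": joint torques, N m; "position": TCP position; "tool_rot": TCP orientation; "force": force on the tool from outside, world axes, zero at the start; "moment": the same for the moment, N m; "grip_width": finger opening in m.
Only numpy, scipy, OpenCV 4.12 (cv2) and the standard library are available. Lean on these libraries where they do the work, as an engineer would, in place of code of your own. Each camera call takes 0.05 s, during which the arm holds its last target.

### The job

On the blue mandala stand, pinch the upright spindle across its brass-coloured flat and turn it until the flat faces the red mark on the stand, then open and leave it so. Then take the square aluminium collar, slide it down over the spindle with its red thumbscrew on the flat's side, and finish with the collar still in the fingers, held level with its top flush with the spindle's end, so that I can tighten the screw: do not let go. Leave everything else where it is.

Things in the scene. Friction and masses are not known exactly. Their poses are not given: they have to be found in the camera images.
- stand: Fixed drawing stand: a blue disc 180 mm across and 25 mm high under a paper disc, with a dark bearing boss (44 mm across) up to 45 mm over the table; the spindle stands in its centre. Origin: centre of its underside, on the table and on the spindle's axis; z up; x points along the red mark.
- mark (a point): A point on the red mark, a painted bar 9 mm wide on the stand's upper face that runs straight out from the centre, from 25 to 88 mm off it; this point lies 70 mm out from the spindle's axis.
- spindle (a joint): Angle of the spindle in the stand, rad, growing anticlockwise seen from above: 0 when its flat faces straight towards the red mark; starts between 0.6 and 1.5. It turns freely on its axis against a light friction of 0.04 N m, stays where it is left, and cannot slide up or down.
- spindle_tip (a point): Centre of the spindle's upper end, on its axis, 130 mm over the table; its x axis is the outward direction of the flat, z up. The spindle is a dark steel rod of 20 mm diameter, D-shaped in section from 57 mm over the table up to the end, whose edge is bevelled over the last 3 mm.
- flat_face (a point): The spindle's flat: a brass-coloured face 17 mm wide, from 57 to 127 mm over the table, 5 mm from the axis; across it the rod is 15 mm thick, 20 mm elsewhere. This point lies on its middle line, 105 mm over the table; x is the outward direction of the flat; it turns with the spindle.
- collar: Loose square aluminium collar, 44 x 44 x 30 mm high, 0.15 to 0.3 kg, on the table with its 25 mm through bore upright. Origin: centre of its underside, on the bore's axis; z up. The thumbscrew stands out of its +x face, the pen arm (dark bar 10 mm wide, ends 97 mm off the axis, underside 7 mm above the collar's) out of its -x face. Grip it by the plain +y and -y faces, 44 mm apart.
- collar_top (a point): Centre of the collar's bore at its upper face, 30 mm above the collar's origin; axes as the collar's.
- thumbscrew (a point): Centre of the thumbscrew's red knob (18 mm across, from 30 to 43 mm off the collar's axis on its +x side, 15 mm above its underside). The screw's 5 mm thick tip stands inside the bore, up to 7 mm from the axis, so the collar passes down the spindle only with the thumbscrew over the flat.
- eraser: White eraser, 45 x 22 x 13 mm. To be left alone. Origin: centre of its underside.
- sharpener: Small orange pencil sharpener, 26 x 16 x 12 mm. To be left alone. Origin: centre of its underside.
- spare_ring: Round brass ring, 38 mm across and 14 mm high. To be left alone. Origin: centre of its underside.
- ink: Amber ink jar, 44 mm across and 62 mm high. To be left alone. Origin: centre of its underside.
- tape: Roll of green tape lying flat, 84 mm across and 19 mm high. To be left alone. Origin: centre of its underside.
- mug: White mug, 80 mm across and 90 mm high. To be left alone. Origin: centre of its underside.
- phone: Black phone lying flat, 150 x 73 x 9 mm. To be left alone. Origin: centre of its underside.
Mind the look-alikes: they are no part of the job. There is more than one size of the stand; the job needs the larger.

How it is judged:
On the way, in this order (a step that is already met when the one before it is completed fails the run):
1. the spindle, pinched on its flat, has been turned so that the flat faces the red mark (value of joint spindle between -0.16 and 0.16 rad and contact force between the fingers and flat above 1 N), for 0.2 s.
2. the flat faces the mark and the fingers have let go of the spindle (value of joint spindle between -0.17 and 0.17 rad and contact force between the fingers and flat below 0.1 N), for 0.1 s.
At the end, for the whole second after the job is handed in: Flat faces the red mark within 0.17 rad; collar on it, thumbscrew on the flat within 0.17 rad, top flush with the end within 4 mm, centred within 5 mm, level within 0.1 rad, still, gripped with over 2 N, carried by the fingers alone; others moved under 30 mm (value of joint spindle between -0.17 and 0.17 rad and z of collar_top in the frame of spindle_tip between -0.004 and 0.004 m and horizontal distance between collar_top and spindle_tip below 0.005 m and angle between the x axis of collar and the x axis of spindle_tip, either way round below 0.17 rad and x of thumbscrew in the frame of spindle_tip above 0.02 m and angle between collar's own z axis and vertical below 0.1 rad and contact force between the fingers and collar above 2 N and linear speed of collar below 0.02 m/s and distance of each of eraser, sharpener, spare_ring, ink, tape, mug, phone from where it was at the start of the episode below 0.03 m); the arm keeps its last pose, push and grip.
It fails at once if one of the other things on the table was knocked away by over 30 mm (distance of any of eraser, sharpener, spare_ring, ink, tape, mug, phone from where it was at the start of the episode above 0.03 m).
It also fails if it takes over 54 s, if anything falls off the work surface, if the arm or the gripper's body presses on something with over 40 N, if the wrist force passes 120 N, or if a joint passes its speed limit or range.

## Working session

There is one attempt and no reset: what is moved stays moved. The work goes in short steps, Python scripts to look and compute and a shell command to move; the robot and the scene stay as the last step left them, time stands still between calls to the robot, and variables do not carry over. Pictures are saved under pics/ and viewed, and the job is handed in when it is done.

```bash
ls; mkdir -p pics
python3 - <<'E'
from workcell import bot, viewer
import cv2,pickle
s=bot.observe();print(s)
for n in("scene","top","wrist"):
    f=viewer.grab_frame(n);cv2.imwrite(f"pics/{n}0.png",f["pixels"]);pickle.dump(f,open(f"{n}0.pkl","wb"))
    print(n,{k:v for k,v in f.items() if k!="pixels"})
E
```

```text
pics
{'clock': 0.0, 'qpos': array([ 1.0527986 ,  0.52203396, -0.03628083,  1.60000533,  0.0211926 ,
        1.02109822, -0.11276786]), 'qd': array([ 1.33722166e-03,  3.46539985e-04, -1.56390992e-05, -6.76537124e-05,
        8.71192488e-04,  6.23090066e-04, -8.23991180e-04]), 'joint_efforts': array([ 1.16506151e-03, -9.27100325e+01,  1.98107913e+00, -3.69940495e+01,
        1.80669461e-02,  8.10855185e-03, -2.94553467e-05]), 'position': array([ 0.27038956, -0.56306301,  0.19611481]), 'tool_rot': array([-3.14043668e+00,  9.98046839e-05,  4.47775656e-01]), 'force': array([0.07884929, 0.08904016, 0.76137663]), 'moment': array([-0.05059184,  0.00323173, -0.01113042]), 'grip_width': 0.08581325016715997}
scene {'vertical_fov': 44.52365837610656, 'cx': 256.6564060523103, 'cy': 193.62698180697396, 'rvec': array([ 2.00092653,  1.80567045, -0.51334215]), 'tvec': array([-0.01458154, -0.45083668,  1.63698394]), 'shot': 1}
top {'vertical_fov': 42.778358550254346, 'cx': 250.95915676285128, 'cy': 195.53889257028715, 'rvec': array([ 2.17135351, -2.12375367,  0.1717875 ]), 'tvec': array([-0.05089441,  0.60710914,  1.32272995]), 'shot': 2}
wrist {'vertical_fov': 65.70646984690485, 'cx': 256.2865137023817, 'cy': 195.73384554691347, 'tool_from_camera': array([[-6.58193498e-05, -9.50890991e-01, -3.09525959e-01,
         7.91918818e-02],
       [ 9.99999830e-01,  1.16970494e-04, -5.71989269e-04,
         2.61985009e-04],
       [ 5.80104847e-04, -3.09525944e-01,  9.50890821e-01,
        -1.77255446e-01],
       [ 0.00000000e+00,  0.00000000e+00,  0.00000000e+00,
         1.00000000e+00]]), 'shot': 3}
```

View pics/scene0.png

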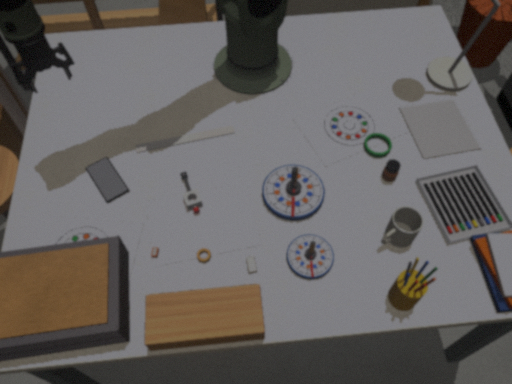

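View pics/top0.png

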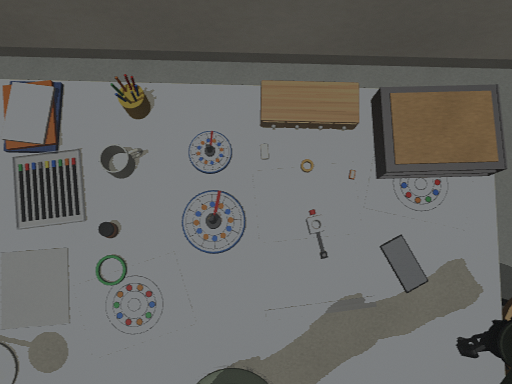

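View pics/wrist0.png

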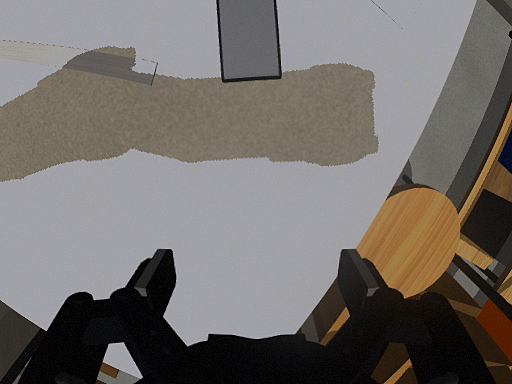

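The scene shows two stands. In the top picture the larger is at (213,221), about 64 px across, and the smaller at (210,151), about 44 px. The job needs the larger, so I take (213,221). There is one collar at (315,224), with its red knob up at (312,212) and its pen arm down at (323,255).

```bash
cat > h.py <<'E'
import numpy as np,cv2
from scipy.spatial.transform import Rotation as R
from workcell import bot, viewer
def foc(f): return 192/np.tan(np.radians(f["vertical_fov"]/2))
def ray(f,u,v):
    F=foc(f);d=np.array([(u-f["cx"])/F,(v-f["cy"])/F,1.]);Rm=cv2.Rodrigues(f["rvec"])[0]
    return -Rm.T@f["tvec"],Rm.T@d
def plane(f,u,v,z):
    o,d=ray(f,u,v);return o+d*(z-o[2])/d[2]
def proj(f,P):
    Rm=cv2.Rodrigues(f["rvec"])[0];p=Rm@np.asarray(P,float)+f["tvec"];F=foc(f)
    return np.array([f["cx"]+F*p[0]/p[2],f["cy"]+F*p[1]/p[2]])
def tool(s): 
    T=np.eye(4);T[:3,:3]=R.from_euler('xyz',s["tool_rot"]).as_matrix();T[:3,3]=s["position"];return T
def wray(f,s,u,v):
    F=foc(f);du,dv=u-f["cx"],v-f["cy"];r=np.hypot(du,dv);t=r/F
    d=np.array([np.sin(t)*du/max(r,1e-9),np.sin(t)*dv/max(r,1e-9),np.cos(t)])
    T=tool(s)@f["tool_from_camera"];return T[:3,3],T[:3,:3]@d
def wplane(f,s,u,v,z):
    o,d=wray(f,s,u,v);return o+d*(z-o[2])/d[2]
def wproj(f,s,P):
    T=np.linalg.inv(tool(s)@f["tool_from_camera"]);p=T[:3,:3]@np.asarray(P,float)+T[:3,3]
    t=np.arctan2(np.hypot(p[0],p[1]),p[2]);a=np.arctan2(p[1],p[0]);r=t*foc(f)
    return np.array([f["cx"]+r*np.cos(a),f["cy"]+r*np.sin(a)])
E
python3 - <<'E'
from h import *
f=viewer.grab_frame("top")
for n in["stand","spindle","flat_face","collar","thumbscrew","spare_ring","eraser","sharpener","phone","ink","tape","mug"]:
    for r in viewer.outline_of(n,f)[:3]:
        m=r["mask"];ys,xs=np.nonzero(m);c=xs.mean(),ys.mean()
        print(n,round(r["score"],2),r["bbox"],np.round(c,1),m.sum(),plane(f,*c,0.01).round(3))
p=f["pixels"]
cv2.imwrite("pics/c1.png",cv2.resize(p[120:270,170:270],None,fx=4,fy=4,interpolation=cv2.INTER_CUBIC))
cv2.imwrite("pics/c2.png",cv2.resize(p[195:270,285:345],None,fx=7,fy=7,interpolation=cv2.INTER_CUBIC))
E
```

```text
stand 0.98 [179.8, 190.4, 246.6, 254.6] [213.  221.3] 3259 [0.537 0.068 0.01 ]
stand 0.77 [188.1, 133.1, 229.8, 171.4] [209.4 151.5] 1520 [0.74  0.086 0.01 ]
stand 0.34 [99.2, 219.4, 119.8, 238.1] [107.7 229.2] 229 [0.508 0.365 0.01 ]
spindle 0.44 [207.2, 211.6, 213.6, 224.8] [211.2 218.6] 65 [0.545 0.074 0.01 ]
spindle 0.38 [206.6, 146.1, 210.2, 151.6] [208.1 147.9] 49 [0.751 0.09  0.01 ]
flat_face 0.46 [206.9, 214.2, 213.7, 221.8] [211.6 218.7] 55 [0.544 0.073 0.01 ]
flat_face 0.45 [93.1, 252.7, 126.5, 287.4] [110.  269.6] 329 [0.395 0.351 0.01 ]
collar 0.9 [303.7, 212.0, 327.7, 255.6] [316.1 229.8] 450 [ 0.519 -0.225  0.01 ]
thumbscrew 0.79 [307.6, 210.3, 329.2, 258.4] [317.2 232.9] 316 [ 0.511 -0.228  0.01 ]
thumbscrew 0.44 [95.3, 143.0, 140.8, 176.7] [117.6 159.7] 1001 [0.709 0.35  0.01 ]
spare_ring 0.55 [297.6, 159.9, 312.5, 171.5] [305.8 165.7] 79 [ 0.705 -0.195  0.01 ]
spare_ring 0.38 [94.7, 253.5, 126.7, 286.3] [110.  269.7] 335 [0.395 0.351 0.01 ]
eraser 0.59 [260.1, 142.3, 267.9, 159.2] [263.3 151. ] 116 [ 0.745 -0.071  0.01 ]
sharpener 0.65 [207.9, 213.4, 211.1, 223.2] [211.9 218.8] 51 [0.544 0.072 0.01 ]
sharpener 0.38 [349.4, 171.0, 353.3, 175.2] [351.1 174.1] 14 [ 0.683 -0.326  0.01 ]
phone 0.73 [381.1, 233.9, 426.6, 295.2] [403.1 263.5] 1342 [ 0.43 -0.47  0.01]
ink 0.83 [99.0, 220.6, 120.2, 243.0] [107.8 229.6] 267 [0.507 0.365 0.01 ]
tape 0.89 [98.4, 254.0, 126.8, 288.7] [110.3 269.1] 307 [0.397 0.351 0.01 ]
tape 0.46 [307.8, 213.6, 328.5, 256.9] [316.4 230. ] 400 [ 0.519 -0.226  0.01 ]
tape 0.37 [97.9, 143.0, 142.5, 177.2] [118.4 160. ] 1031 [0.709 0.347 0.01 ]
mug 0.88 [96.7, 143.3, 141.9, 178.0] [118.4 160. ] 1052 [0.708 0.347 0.01 ]
```

View pics/c1.png

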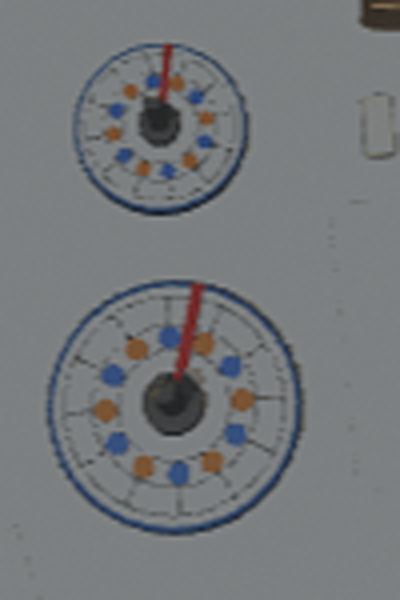

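View pics/c2.png

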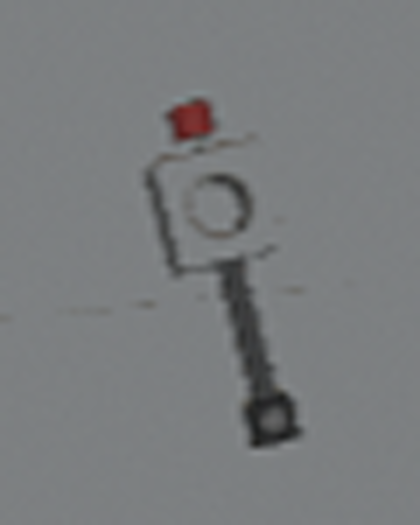

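Run:
```python
from h import *
import pickle
f=pickle.load(open("top0.pkl","rb"))
c=plane(f,213.5,221.8,.025);m=plane(f,219.4,191.5,.025);print("stand",c,m,"yaw",np.degrees(np.arctan2(*(m-c)[[1,0]])), np.hypot(*(m-c)[:2]))
b=plane(f,316.4,224.3,.03);k=plane(f,312.1,212.1,.015);a=plane(f,323.9,254.7,.012)
print("collar",b,k,a,[np.degrees(np.arctan2(*(q)[[1,0]])) for q in(k-b,k-a,b-a)],np.hypot(*(k-b)[:2]),np.hypot(*(a-b)[:2]))
g=pickle.load(open("scene0.pkl","rb"))
print(proj(g,[c[0],c[1],.13]),proj(f,[c[0],c[1],.13]),proj(g,[c[0],c[1],.045]))
u,v=proj(g,[c[0],c[1],.09]).astype(int)
print(u,v)
cv2.imwrite("pics/c3.png",cv2.resize(g["pixels"][v-35:v+45,u-40:u+40],None,fx=7,fy=7,interpolation=cv2.INTER_CUBIC))
s=bot.observe();print(R.from_euler('xyz',s["tool_rot"]).as_matrix().round(3))
```

```text
stand [0.53421834 0.06605737 0.025     ] [0.62078246 0.05216153 0.025     ] yaw -9.119690741648647 0.08767235064607727
collar [ 0.53317083 -0.22276667  0.03      ] [ 0.5691277  -0.21261655  0.015     ] [ 0.44953466 -0.24660109  0.012     ] [np.float64(15.763636732778505), np.float64(15.863465785329742), np.float64(15.906353969161154)] 0.03736203048051183 0.086966017961701
[295.52094074 167.33838855] [210.8952682  217.89826946] [293.60752651 184.40067947]
294 175
[[ 0.901  0.433 -0.   ]
 [ 0.433 -0.901 -0.   ]
 [-0.     0.    -1.   ]]
```

View pics/c3.png

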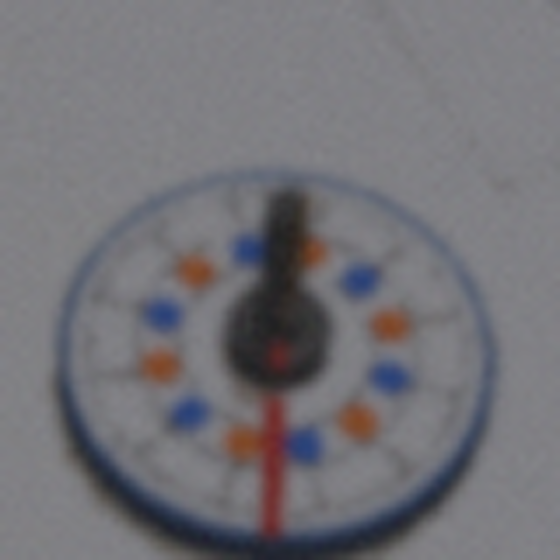

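```bash
R='x'; python3 -m creep '[{"tx":510,"ty":-452,"tz":-20,"rz":-25,"hand":-1},{"tx":510,"ty":-452,"tz":-20,"rz":-25,"hand":-1},{"tx":510,"ty":-452,"tz":-20,"rz":-25,"hand":-1},{"tx":510,"ty":-452,"tz":-20,"rz":-25,"hand":-1},{"tx":510,"ty":-452,"tz":-20,"rz":-25,"hand":-1},{"tx":510,"ty":-452,"tz":-20,"rz":-25,"hand":-1},{"tx":510,"ty":-452,"tz":-20,"rz":-25,"hand":-1},{"tx":510,"ty":-452,"tz":-20,"rz":-25,"hand":-1}]'
```

```text
schema error: expected keys rx, ry, rz, tx, ty, tz, hand
```

```bash
python3 -m creep '[{"rx":0,"ry":0,"rz":-25,"tx":510,"ty":-452,"tz":-20,"hand":-1},{"rx":0,"ry":0,"rz":-25,"tx":510,"ty":-452,"tz":-20,"hand":-1},{"rx":0,"ry":0,"rz":-25,"tx":510,"ty":-452,"tz":-20,"hand":-1},{"rx":0,"ry":0,"rz":-25,"tx":510,"ty":-452,"tz":-20,"hand":-1},{"rx":0,"ry":0,"rz":-25,"tx":510,"ty":-452,"tz":-20,"hand":-1},{"rx":0,"ry":0,"rz":-25,"tx":510,"ty":-452,"tz":-20,"hand":-1},{"rx":0,"ry":0,"rz":-25,"tx":510,"ty":-452,"tz":-20,"hand":-1},{"rx":0,"ry":0,"rz":-25,"tx":510,"ty":-452,"tz":-20,"hand":-1}]'
python3 - <<'E'
from h import *
s=bot.observe();T=tool(s)
print(s['clock'],s['position'],np.degrees(s['tool_rot']),(T[:3,:3].T@(np.array([.534,.066,.216])-T[:3,3])*1000).round(1),s['force'])
E
```

```text
clock: 1.6
position: [0.426, -0.193, 0.2088]
tool_rot: [3.141, -0.0, 0.884]
force: [0.6, 0.0, 0.2]
grip_width: 0.0853
1.6 [ 0.42595662 -0.19300898  0.20879975] [ 1.79956465e+02 -8.90976973e-04  5.06393182e+01] [268.8 -80.7  -7.3] [0.57070163 0.01497318 0.22786455]
```

```bash
python3 -m creep '[{"rx":0,"ry":0,"rz":0,"tx":269,"ty":-81,"tz":-7,"hand":-1},{"rx":0,"ry":0,"rz":0,"tx":269,"ty":-81,"tz":-7,"hand":-1},{"rx":0,"ry":0,"rz":0,"tx":269,"ty":-81,"tz":-7,"hand":-1},{"rx":0,"ry":0,"rz":0,"tx":269,"ty":-81,"tz":-7,"hand":-1},{"rx":0,"ry":0,"rz":0,"tx":269,"ty":-81,"tz":-7,"hand":-1},{"rx":0,"ry":0,"rz":0,"tx":269,"ty":-81,"tz":-7,"hand":-1},{"rx":0,"ry":0,"rz":0,"tx":269,"ty":-81,"tz":-7,"hand":-1},{"rx":0,"ry":0,"rz":0,"tx":269,"ty":-81,"tz":-7,"hand":-1}]'
python3 - <<'E'
from h import *
import pickle
s=bot.observe();f=viewer.grab_frame("wrist");pickle.dump((s,f),open("w1.pkl","wb"))
print(s['position'],np.degrees(s['tool_rot']),np.abs(s['qd']).max())
cv2.imwrite("pics/w1.png",f["pixels"])
print(wproj(f,s,[.534,.066,.13]),wproj(f,s,[.534,.066,.045]))
for n in["flat_face","spindle","stand"]:
    for r in viewer.outline_of(n,f)[:2]:
        m=r["mask"];ys,xs=np.nonzero(m);print(n,r["score"],r["bbox"],xs.mean(),ys.mean())
E
```

```text
clock: 2.4
position: [0.5333, 0.0649, 0.2152]
tool_rot: [-3.141, 0.0, 0.885]
force: [-0.2, -0.3, -0.2]
grip_width: 0.0854
[0.53328796 0.06491551 0.21522557] [-1.79985990e+02  1.92885387e-02  5.07193622e+01] 0.03231964053548282
[256.1520085  187.89525283] [256.23426127 167.69111592]
flat_face 0.8 [245.8, 160.5, 270.8, 194.1] 257.34294385432474 178.28072837632777
flat_face 0.68 [370.7, 44.8, 398.9, 64.2] 382.35978835978835 54.23015873015873
spindle 0.69 [369.4, 42.9, 401.2, 63.6] 383.37116564417175 54.43558282208589
spindle 0.56 [246.0, 157.0, 268.1, 197.9] 257.0772532188841 178.24892703862662
stand 0.87 [189.0, 92.6, 327.8, 227.9] 256.92826292347144 160.0049264408152
stand 0.85 [322.5, 14.4, 413.1, 106.6] 366.02369888475835 59.950898389095414
```

View pics/w1.png

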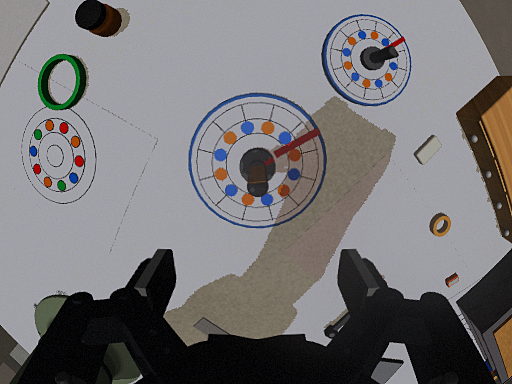

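Run:
```python
from h import *
import pickle
s,f=pickle.load(open("w1.pkl","rb"))
cv2.imwrite("pics/w1c.png",cv2.resize(f["pixels"][140:210,220:330],None,fx=7,fy=7,interpolation=cv2.INTER_CUBIC))
cv2.imwrite("pics/w1d.png",cv2.resize(f["pixels"][85:235,180:335],None,fx=4,fy=4,interpolation=cv2.INTER_CUBIC))
```

```text
(no output)
```

View pics/w1c.png

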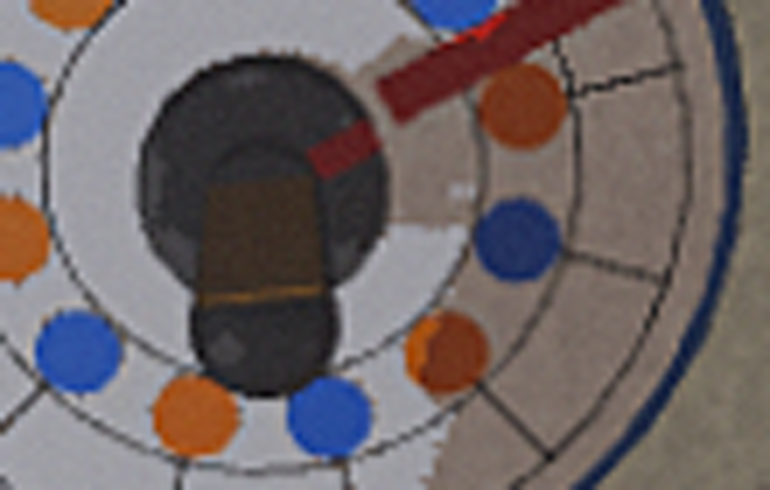

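View pics/w1d.png

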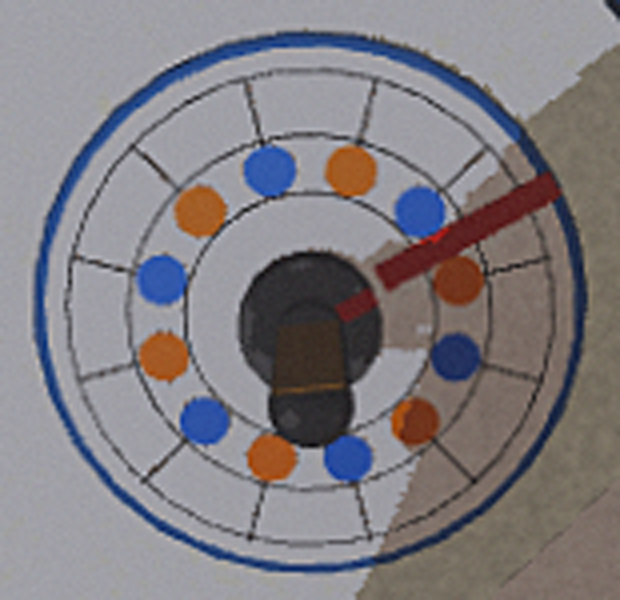

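Run:
```python
from h import *
import pickle
s,f=pickle.load(open("w1.pkl","rb"))
P=lambda u,v,z:wplane(f,s,u,v,z)
def seg(a,b,z):
    A=P(*a,z);B=P(*b,z);d=B-A;ang=np.degrees(np.arctan2(d[1],d[0]))
    return A.round(4),B.round(4),np.linalg.norm(d).round(4),ang
A=seg((249,183.3),(266.4,181.4),.127);print("flat top",A)
B=seg((249.7,166.7),(264.3,165.4),.057);print("flat bot",B)
M=seg((275.7,154.6),(318.3,131.3),.025);print("mark",M)
# fit stand rim: outline ellipse via mask in wrist
r=viewer  # none
for X in(A,B):
    mid=(X[0]+X[1])/2
    for n in(X[3]+90,X[3]-90):
        print("normal",n, "axis",mid[:2]-.005*np.array([np.cos(np.radians(n)),np.sin(np.radians(n))]))
# rim of paper/stand by points, z=.025 in crop d
pts=[(36,310),(310,32),(583,300),(310,570),(120,118),(500,492),(118,490)]
Q=np.array([P(180+u/4,85+v/4,.025)[:2] for u,v in pts])
a=np.c_[2*Q,np.ones(len(Q))];x=np.linalg.lstsq(a,(Q**2).sum(1),rcond=None)[0];print("rim",x[:2],np.sqrt(x[2]+x[0]**2+x[1]**2))
# boss top circle
pts=[(138,185),(265,55),(388,185),(165,265),(340,100)]
Q=np.array([P(220+u/7,140+v/7,.045)[:2] for u,v in pts])
a=np.c_[2*Q,np.ones(len(Q))];x=np.linalg.lstsq(a,(Q**2).sum(1),rcond=None)[0];print("boss",x[:2],np.sqrt(x[2]+x[0]**2+x[1]**2))
```

```text
flat top (array([0.5311, 0.073 , 0.127 ]), array([0.5447, 0.0642, 0.127 ]), np.float64(0.0162), np.float64(-32.79804194960555))
flat bot (array([0.5306, 0.0738, 0.057 ]), array([0.5446, 0.0643, 0.057 ]), np.float64(0.0169), np.float64(-34.04984262725115))
mark (array([0.5607, 0.0602, 0.025 ]), array([0.6212, 0.0501, 0.025 ]), np.float64(0.0613), np.float64(-9.463304501174722))
normal 57.20195805039445 axis [0.5351916  0.06439707]
normal -122.79804194960555 axis [0.5406084  0.07280293]
normal 55.95015737274885 axis [0.53480043 0.06490725]
normal -124.04984262725115 axis [0.54039957 0.07319275]
rim [0.53596729 0.06547973] 0.08730193578435781
boss [0.53586259 0.06656689] 0.021372284859670368
```

```bash
python3 -m creep '[{"rx":0,"ry":0,"rz":-96,"tx":0,"ty":0,"tz":0,"hand":-1},{"rx":0,"ry":0,"rz":-96,"tx":0,"ty":0,"tz":0,"hand":-1},{"rx":0,"ry":0,"rz":-96,"tx":0,"ty":0,"tz":0,"hand":-1},{"rx":0,"ry":0,"rz":-96,"tx":0,"ty":0,"tz":0,"hand":-1},{"rx":0,"ry":0,"rz":-96,"tx":0,"ty":0,"tz":0,"hand":-1},{"rx":0,"ry":0,"rz":-96,"tx":0,"ty":0,"tz":0,"hand":-1},{"rx":0,"ry":0,"rz":-96,"tx":0,"ty":0,"tz":0,"hand":-1},{"rx":0,"ry":0,"rz":-96,"tx":0,"ty":0,"tz":0,"hand":-1}]'
python3 -m creep '[{"rx":0,"ry":0,"rz":-27,"tx":0,"ty":0,"tz":0,"hand":-1},{"rx":0,"ry":0,"rz":-27,"tx":0,"ty":0,"tz":0,"hand":-1},{"rx":0,"ry":0,"rz":-27,"tx":0,"ty":0,"tz":0,"hand":-1},{"rx":0,"ry":0,"rz":-27,"tx":0,"ty":0,"tz":0,"hand":-1},{"rx":0,"ry":0,"rz":-27,"tx":0,"ty":0,"tz":0,"hand":-1},{"rx":0,"ry":0,"rz":-27,"tx":0,"ty":0,"tz":0,"hand":-1}]'
cat > d.py <<'E'
import sys
from h import *
x,y,z,yaw=map(float,sys.argv[1:5])
s=bot.observe();T=tool(s)
dy=yaw-np.degrees(s['tool_rot'][2]);dy=(dy+180)%360-180
print(round(s['clock'],2),s['position'].round(4),np.degrees(s['tool_rot']).round(1),'shift',(T[:3,:3].T@(np.array([x,y,z])-T[:3,3])*1000).round(1),'rz',round(-dy,1),'F',s['force'].round(1),'g',s['grip_width'].round(4))
E
python3 d.py .5339 .0634 .081 146.6
```

```text
clock: 3.4
position: [0.5333, 0.0636, 0.2156]
tool_rot: [-3.142, 0.0, 2.089]
force: [-0.2, -1.1, 0.5]
grip_width: 0.0853
clock: 4.0
position: [0.5334, 0.0642, 0.2155]
tool_rot: [-3.142, 0.0, 2.551]
force: [0.1, 0.7, -0.1]
grip_width: 0.0854Traceback (most recent call last):
  File "d.py", line 6, in <module>
    print(round(s['clock'],2),s['position'].round(4),np.degrees(s['tool_rot']).round(1),'shift',(T[:3,:3].T@(np.array([x,y,z])-T[:3,3])*1000).round(1),'rz',round(-dy,1),'F',s['force'].round(1),'g',s['grip_width'].round(4))
                                                                                                                                                                                                     ^^^^^^^^^^^^^^^^^^^^^
AttributeError: 'float' object has no attribute 'round'
```

```bash
sed -i "s/s\['grip_width'\].round(4)/round(float(s['grip_width']),4)/" d.py
python3 d.py .5339 .0634 .081 146.6
```

```text
4.0 [0.5334 0.0642 0.2155] [-180.     0.   146.2] shift [ -0.8  -0.4 134.5] rz -0.4 F [ 0.1  0.7 -0.1] g 0.0854
```

```bash
python3 -m creep '[{"rx":0,"ry":0,"rz":0,"tx":-1,"ty":0,"tz":40,"hand":-1},{"rx":0,"ry":0,"rz":0,"tx":-1,"ty":0,"tz":70,"hand":-1},{"rx":0,"ry":0,"rz":0,"tx":-1,"ty":0,"tz":100,"hand":-1},{"rx":0,"ry":0,"rz":0,"tx":-1,"ty":0,"tz":125,"hand":-1},{"rx":0,"ry":0,"rz":0,"tx":-1,"ty":0,"tz":134,"hand":-1},{"rx":0,"ry":0,"rz":0,"tx":-1,"ty":0,"tz":134,"hand":-0.3},{"rx":0,"ry":0,"rz":0,"tx":-1,"ty":0,"tz":134,"hand":0.1},{"rx":0,"ry":0,"rz":0,"tx":-1,"ty":0,"tz":134,"hand":0.1}]' 20
python3 - <<'E'
from h import *
s=bot.observe();f=viewer.grab_frame("wrist")
cv2.imwrite("pics/w2.png",f["pixels"][100:384])
E
python3 d.py .5339 .0634 .081 146.6
```

```text
clock: 4.8
position: [0.535, 0.0642, 0.0827]
tool_rot: [3.141, 0.001, 2.555]
force: [0.7, 1.0, 0.5]
grip_width: 0.0438
4.85 [0.5349 0.0641 0.0826] [1.799e+02 1.000e-01 1.464e+02] shift [ 0.5 -1.1  1.6] rz -0.2 F [ 0.8  0.5 -0.9] g 0.0391
```

View pics/w2.png

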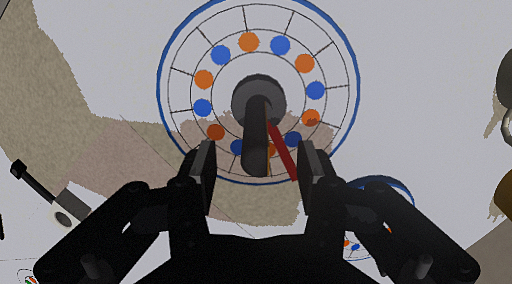

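The rod at (257,140) sits midway between the pads at (210,180) and (308,180). Closing now.

```bash
python3 -m creep '[{"rx":0,"ry":0,"rz":0,"tx":0,"ty":-1,"tz":1,"hand":0.5},{"rx":0,"ry":0,"rz":0,"tx":0,"ty":-1,"tz":1,"hand":0.7},{"rx":0,"ry":0,"rz":0,"tx":0,"ty":-1,"tz":1,"hand":1},{"rx":0,"ry":0,"rz":0,"tx":0,"ty":-1,"tz":1,"hand":1},{"rx":0,"ry":0,"rz":0,"tx":0,"ty":-1,"tz":1,"hand":1},{"rx":0,"ry":0,"rz":0,"tx":0,"ty":-1,"tz":1,"hand":1}]' 25
python3 d.py .5328 .0659 .081 80.4
```

```text
clock: 5.45
position: [0.5343, 0.0636, 0.0809]
tool_rot: [3.14, 0.001, 2.555]
force: [2.9, 1.8, 6.7]
grip_width: 0.0138
5.45 [0.5343 0.0636 0.0809] [179.9   0.  146.4] shift [ 2.5  1.  -0.1] rz 66.0 F [2.9 1.8 6.7] g 0.0138
```

```bash
python3 -m creep '[{"rx":0,"ry":0,"rz":8,"tx":0.3,"ty":0,"tz":0,"hand":1},{"rx":0,"ry":0,"rz":16,"tx":0.6,"ty":0,"tz":0,"hand":1},{"rx":0,"ry":0,"rz":24,"tx":0.9,"ty":0.2,"tz":0,"hand":1},{"rx":0,"ry":0,"rz":32,"tx":1.2,"ty":0.3,"tz":0,"hand":1},{"rx":0,"ry":0,"rz":40,"tx":1.6,"ty":0.5,"tz":0,"hand":1},{"rx":0,"ry":0,"rz":48,"tx":2,"ty":0.7,"tz":0,"hand":1},{"rx":0,"ry":0,"rz":56,"tx":2.2,"ty":0.8,"tz":0,"hand":1},{"rx":0,"ry":0,"rz":62,"tx":2.4,"ty":1,"tz":0,"hand":1}]'
python3 d.py .5328 .0659 .081 80.4
```

```text
clock: 6.25
position: [0.5329, 0.0657, 0.0809]
tool_rot: [3.14, -0.0, 1.468]
force: [3.0, 2.5, 4.2]
grip_width: 0.014
6.25 [0.5329 0.0657 0.0809] [179.9  -0.   84.1] shift [ 0.2 -0.1 -0.1] rz 3.7 F [3.  2.5 4.2] g 0.014
```

```bash
python3 -m creep '[{"rx":0,"ry":0,"rz":3.7,"tx":0,"ty":0,"tz":0,"hand":1},{"rx":0,"ry":0,"rz":3.7,"tx":0,"ty":0,"tz":0,"hand":1},{"rx":0,"ry":0,"rz":3.7,"tx":0,"ty":0,"tz":0,"hand":1},{"rx":0,"ry":0,"rz":3.7,"tx":0,"ty":0,"tz":0,"hand":1}]'
python3 - <<'E'
from h import *
s=bot.observe();f=viewer.grab_frame("wrist")
cv2.imwrite("pics/w3.png",cv2.resize(f["pixels"][140:340,156:356],None,fx=3,fy=3,interpolation=cv2.INTER_CUBIC))
E
python3 d.py .5328 .0659 .081 80.4
```

```text
clock: 6.65
position: [0.5329, 0.0658, 0.0809]
tool_rot: [3.14, -0.001, 1.41]
force: [2.9, 2.7, 7.6]
grip_width: 0.0137
6.7 [0.5329 0.0657 0.0809] [179.9  -0.   80.8] shift [ 0.1 -0.1 -0.1] rz 0.4 F [3.  2.6 7.4] g 0.0139
```

View pics/w3.png

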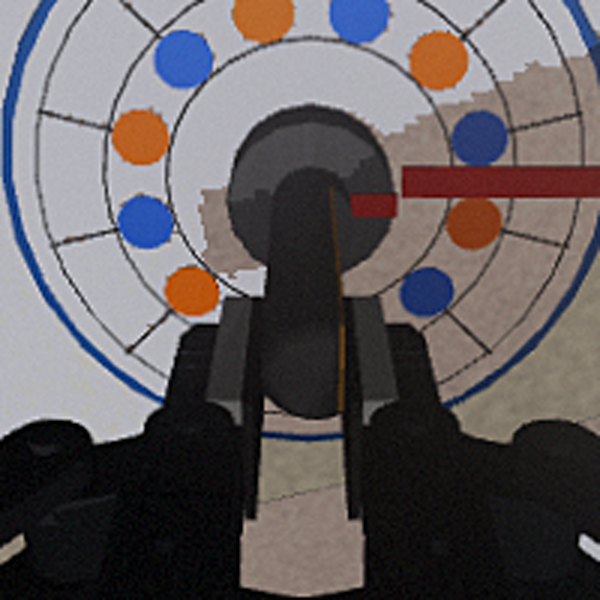

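The flat edge at (340,300) now faces the red mark bar, which runs horizontally to the right at (500,182). Next I open and lift off.

```bash
python3 -m creep '[{"rx":0,"ry":0,"rz":0,"tx":0,"ty":0,"tz":0,"hand":0.3},{"rx":0,"ry":0,"rz":0,"tx":0,"ty":0,"tz":0,"hand":-0.2},{"rx":0,"ry":0,"rz":0,"tx":0,"ty":0,"tz":0,"hand":-0.5},{"rx":0,"ry":0,"rz":0,"tx":0,"ty":0,"tz":0,"hand":-0.8},{"rx":0,"ry":0,"rz":0,"tx":0,"ty":0,"tz":0,"hand":-1},{"rx":0,"ry":0,"rz":0,"tx":0,"ty":0,"tz":-30,"hand":-1},{"rx":0,"ry":0,"rz":0,"tx":0,"ty":0,"tz":-70,"hand":-1},{"rx":0,"ry":0,"rz":0,"tx":0,"ty":0,"tz":-115,"hand":-1}]'
python3 -m creep '[{"rx":0,"ry":0,"rz":40,"tx":0,"ty":0,"tz":-20,"hand":-1},{"rx":0,"ry":0,"rz":40,"tx":0,"ty":0,"tz":-20,"hand":-1},{"rx":0,"ry":0,"rz":40,"tx":0,"ty":0,"tz":-20,"hand":-1},{"rx":0,"ry":0,"rz":40,"tx":0,"ty":0,"tz":-20,"hand":-1},{"rx":0,"ry":0,"rz":40,"tx":0,"ty":0,"tz":-20,"hand":-1},{"rx":0,"ry":0,"rz":40,"tx":0,"ty":0,"tz":-20,"hand":-1}]'
python3 - <<'E'
from h import *
import pickle
s=bot.observe();f=viewer.grab_frame("wrist");pickle.dump((s,f),open("w4.pkl","wb"))
cv2.imwrite("pics/w4.png",cv2.resize(f["pixels"][140:210,210:320],None,fx=7,fy=7,interpolation=cv2.INTER_CUBIC))
E
python3 d.py .533 -.2228 .2 15.8
```

```text
clock: 7.5
position: [0.5314, 0.0653, 0.1962]
tool_rot: [-3.14, 0.0, 1.409]
force: [0.4, -0.3, 0.1]
grip_width: 0.0853
clock: 8.1
position: [0.5321, 0.0655, 0.2154]
tool_rot: [3.141, 0.0, 0.709]
force: [-0.2, -1.2, -0.4]
grip_width: 0.0854
8.15 [0.5321 0.0655 0.2154] [180.    0.   40.9] shift [-187.9  218.6   15.5] rz 25.1 F [-0.  -0.2  0.3] g 0.0854
```

View pics/w4.png

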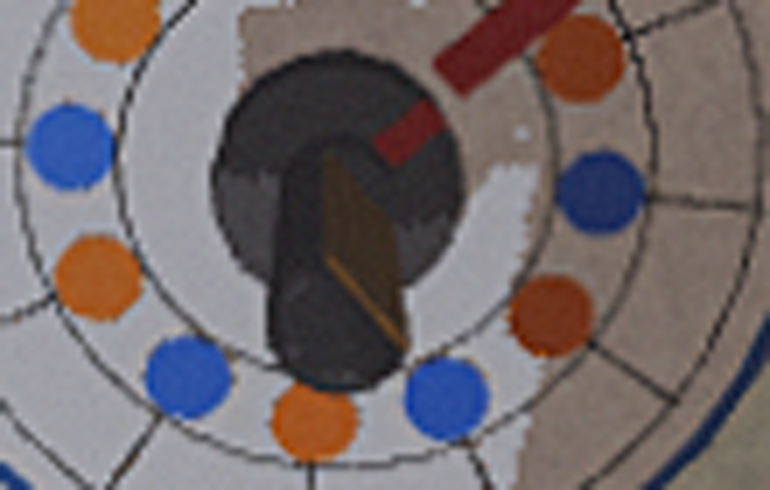

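Run:
```python
from h import *
import pickle
s,f=pickle.load(open("w4.pkl","rb"))
P=lambda u,v,z:wplane(f,s,210+u/7,140+v/7,z)
a=P(325,255,.127);b=P(403,345,.127);d=b-a;print("flat normal",np.degrees(np.arctan2(d[1],d[0]))+90,np.linalg.norm(d))
n=np.array([-d[1],d[0]])/np.linalg.norm(d);print("axis",((a+b)/2)[:2]-.005*n)
a=P(385,157,.045);b=P(438,112,.045);d=b-a;print("boss mark",np.degrees(np.arctan2(d[1],d[0])))
a=P(448,80,.025);b=P(515,22,.025);d=b-a;print("mark",np.degrees(np.arctan2(d[1],d[0])),np.hypot(*(a[:2]-[.5353,.0655])))
```

```text
flat normal -9.322534139579474 0.016170584537231195
axis [0.53465717 0.06554884]
boss mark -8.126306463429774
mark -7.490237514210929 0.02530415502134711
```

The flat is at -9.3° and the mark at about -9°, so it stays aligned. On to the collar.

```bash
python3 -m creep '[{"rx":0,"ry":0,"rz":25,"tx":-188,"ty":219,"tz":15,"hand":-1},{"rx":0,"ry":0,"rz":25,"tx":-188,"ty":219,"tz":15,"hand":-1},{"rx":0,"ry":0,"rz":25,"tx":-188,"ty":219,"tz":15,"hand":-1},{"rx":0,"ry":0,"rz":25,"tx":-188,"ty":219,"tz":15,"hand":-1},{"rx":0,"ry":0,"rz":25,"tx":-188,"ty":219,"tz":15,"hand":-1},{"rx":0,"ry":0,"rz":25,"tx":-188,"ty":219,"tz":15,"hand":-1},{"rx":0,"ry":0,"rz":25,"tx":-188,"ty":219,"tz":15,"hand":-1},{"rx":0,"ry":0,"rz":25,"tx":-188,"ty":219,"tz":15,"hand":-1}]'
python3 -m creep '[{"rx":0,"ry":0,"rz":0,"tx":0,"ty":0,"tz":0,"hand":-1},{"rx":0,"ry":0,"rz":0,"tx":0,"ty":0,"tz":0,"hand":-1}]'
python3 - <<'E'
from h import *
import pickle
s=bot.observe();f=viewer.grab_frame("wrist");pickle.dump((s,f),open("w5.pkl","wb"))
cv2.imwrite("pics/w5.png",f["pixels"])
cv2.imwrite("pics/w5c.png",cv2.resize(f["pixels"][100:240,200:310],None,fx=4,fy=4,interpolation=cv2.INTER_CUBIC))
E
python3 d.py .533 -.2228 .2 15.8
```

```text
clock: 8.95
position: [0.5322, -0.2239, 0.2001]
tool_rot: [-3.141, 0.0, 0.275]
force: [0.0, 0.5, -0.5]
grip_width: 0.0853
clock: 9.15
position: [0.5328, -0.2221, 0.2006]
tool_rot: [-3.141, -0.0, 0.277]
force: [0.2, 1.0, 0.3]
grip_width: 0.0852
9.2 [ 0.5329 -0.2222  0.2006] [-180.    -0.    15.8] shift [-0.   0.6  0.6] rz 0.0 F [-0.3  0.7  1.1] g 0.0855
```

View pics/w5.png

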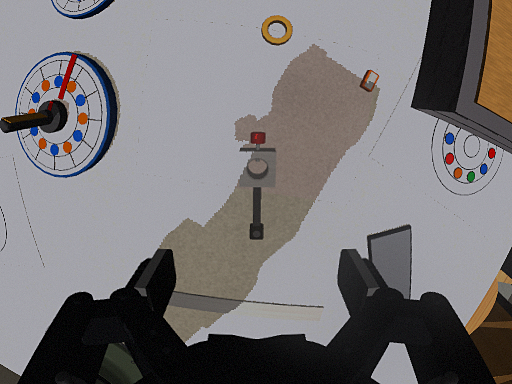

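View pics/w5c.png

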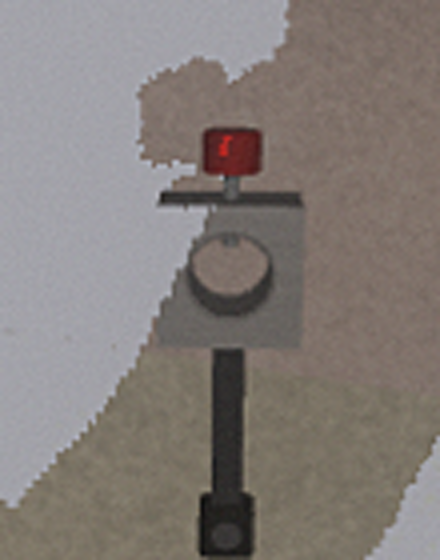

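Run:
```python
from h import *
import pickle
s,f=pickle.load(open("w5.pkl","rb"))
P=lambda u,v,z:wplane(f,s,200+u/4,100+v/4,z)
c=[P(*q,.03) for q in((162,206),(302,207),(302,348),(157,346))];print("centre",np.mean(c,0),[np.linalg.norm(c[i]-c[i-1]).round(4) for i in range(4)])
for i,j in((1,0),(2,3)):
    d=c[i]-c[j];print(np.degrees(np.arctan2(d[1],d[0]))+90)
for i,j in((0,3),(1,2)):
    d=c[i]-c[j];print(np.degrees(np.arctan2(d[1],d[0])))
k=P(232,152,.015);a=P(226,525,.013);d=k-a;print("axis",np.degrees(np.arctan2(d[1],d[0])),k,np.linalg.norm(d))
b=np.array([P(*q,.03)[:2] for q in((188,270),(272,270),(230,233),(230,312))]);print("bore",b.mean(0),b)
```

```text
centre [ 0.53257661 -0.22395894  0.03      ] [np.float64(0.0432), np.float64(0.0414), np.float64(0.0435), np.float64(0.0442)]
15.481758630191564
15.052269600955555
13.064989334628073
16.793527476422696
axis 15.030057295505253 [ 0.56738923 -0.2144822   0.015     ] 0.12523264872505893
bore [ 0.53434961 -0.22321573] [[ 0.53132893 -0.21100411]
 [ 0.53821034 -0.2351887 ]
 [ 0.54560864 -0.22000483]
 [ 0.52225053 -0.22666527]]
```

```bash
python3 d.py .5335 -.2235 .003 15.2; python3 -m creep '[{"rx":0,"ry":0,"rz":0.6,"tx":0.2,"ty":1.4,"tz":40,"hand":-0.4},{"rx":0,"ry":0,"rz":0.6,"tx":0.2,"ty":1.4,"tz":80,"hand":-0.4},{"rx":0,"ry":0,"rz":0.6,"tx":0.2,"ty":1.4,"tz":120,"hand":-0.4},{"rx":0,"ry":0,"rz":0.6,"tx":0.2,"ty":1.4,"tz":135,"hand":-0.4},{"rx":0,"ry":0,"rz":0.6,"tx":0.2,"ty":1.4,"tz":145,"hand":-0.4},{"rx":0,"ry":0,"rz":0.6,"tx":0.2,"ty":1.4,"tz":145,"hand":-0.4}]'
python3 - <<'E'
from h import *
import pickle
s=bot.observe();f=viewer.grab_frame("wrist");pickle.dump((s,f),open("w6.pkl","wb"))
cv2.imwrite("pics/w6.png",f["pixels"])
E
python3 d.py .5335 -.2235 .003 15.2
```

```text
9.2 [ 0.5329 -0.2222  0.2006] [-180.    -0.    15.8] shift [  0.2   1.5 197.6] rz 0.6 F [-0.3  0.7  1.1] g 0.0855
clock: 9.8
position: [0.5329, -0.2239, 0.0548]
tool_rot: [-3.141, 0.001, 0.265]
force: [0.5, -0.2, 0.2]
grip_width: 0.0598
9.85 [ 0.5335 -0.2242  0.0558] [180.   -0.   15.1] shift [ 0.2 -0.7 52.8] rz -0.1 F [-0.6 -0.   0.4] g 0.0597
```

View pics/w6.png

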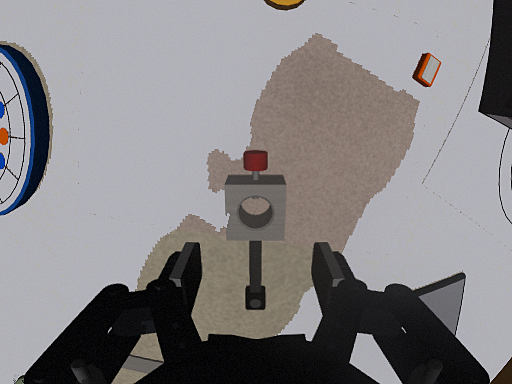

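The collar at (256,210) is square and central between the pads at (187,275) and (325,275), with its knob at (255,160).

```bash
python3 -m creep '[{"rx":0,"ry":0,"rz":0,"tx":0,"ty":-0.5,"tz":25,"hand":-0.4},{"rx":0,"ry":0,"rz":0,"tx":0,"ty":-0.5,"tz":42,"hand":-0.4},{"rx":0,"ry":0,"rz":0,"tx":0,"ty":-0.5,"tz":51,"hand":-0.4},{"rx":0,"ry":0,"rz":0,"tx":0,"ty":-0.5,"tz":51,"hand":-0.4},{"rx":0,"ry":0,"rz":0,"tx":0,"ty":-0.5,"tz":51,"hand":-0.4},{"rx":0,"ry":0,"rz":0,"tx":0,"ty":-0.5,"tz":51,"hand":-0.2}]'
python3 d.py .5335 -.2235 .003 15.2
python3 - <<'E'
from h import *
f=viewer.grab_frame("wrist");cv2.imwrite("pics/w7.png",f["pixels"][120:])
E
```

```text
clock: 10.45
position: [0.5336, -0.2243, 0.0055]
tool_rot: [3.141, -0.001, 0.264]
force: [-0.4, -0.1, 0.5]
grip_width: 0.0517
10.45 [ 0.5336 -0.2243  0.0055] [ 1.80e+02 -1.00e-01  1.51e+01] shift [ 0.1 -0.8  2.5] rz -0.1 F [-0.4 -0.1  0.5] g 0.0517
```

View pics/w7.png

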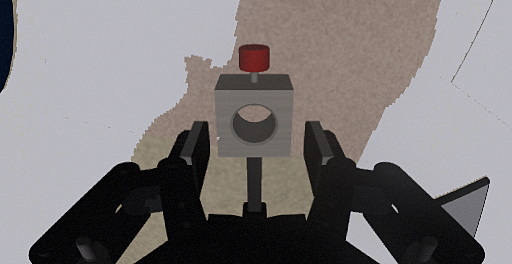

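Run:
```python
from h import *
s=bot.observe();f=viewer.grab_frame("wrist")
T=tool(s)
for x,y,z in[(0,0,0),(0,0,-.019),(.011,.026,0),(-.011,.026,0),(.011,.026,-.03),(-.011,.026,-.03)]:
    print((x,y,z),wproj(f,s,T[:3,:3]@np.array([x,y,z])+T[:3,3]).round(0))
# image of top face -> collar position
for q in[(216,210),(292,210),(217,277),(291,277)]:
    P=wplane(f,s,*q,.03);print((T[:3,:3].T@(P-T[:3,3])*1000).round(1))
```

```text
(0, 0, 0) [256. 227.]
(0, 0, -0.019) [256. 240.]
(0.011, 0.026, 0) [296. 211.]
(-0.011, 0.026, 0) [295. 242.]
(0.011, 0.026, -0.03) [303. 231.]
(-0.011, 0.026, -0.03) [301. 265.]
[ 21.2 -22.1 -24.6]
[ 21.2  19.9 -24.5]
[-22.9 -23.9 -24.6]
[-22.8  21.5 -24.6]
```

```bash
python3 -m creep '[{"rx":0,"ry":0,"rz":0,"tx":-0.5,"ty":-1,"tz":2,"hand":-0.2},{"rx":0,"ry":0,"rz":0,"tx":-0.5,"ty":-1,"tz":2,"hand":-0.1},{"rx":0,"ry":0,"rz":0,"tx":-0.5,"ty":-1,"tz":2,"hand":0},{"rx":0,"ry":0,"rz":0,"tx":-0.5,"ty":-1,"tz":2,"hand":0.1},{"rx":0,"ry":0,"rz":0,"tx":-0.5,"ty":-1,"tz":2,"hand":0.2}]' 30
python3 - <<'E'
from h import *
f=viewer.grab_frame("wrist");cv2.imwrite("pics/w8.png",cv2.resize(f["pixels"][150:350,156:356],None,fx=3,fy=3,interpolation=cv2.INTER_CUBIC))
E
python3 d.py .5335 -.2235 .003 15.2
```

```text
clock: 11.05
position: [0.5323, -0.2232, 0.0024]
tool_rot: [-3.142, 0.0, 0.264]
force: [-0.1, 0.0, 0.3]
grip_width: 0.034
11.1 [ 0.5323 -0.2233  0.0024] [180.   -0.   15.1] shift [ 1.1  0.6 -0.6] rz -0.1 F [ 0.  -1.2  0.8] g 0.034
```

View pics/w8.png

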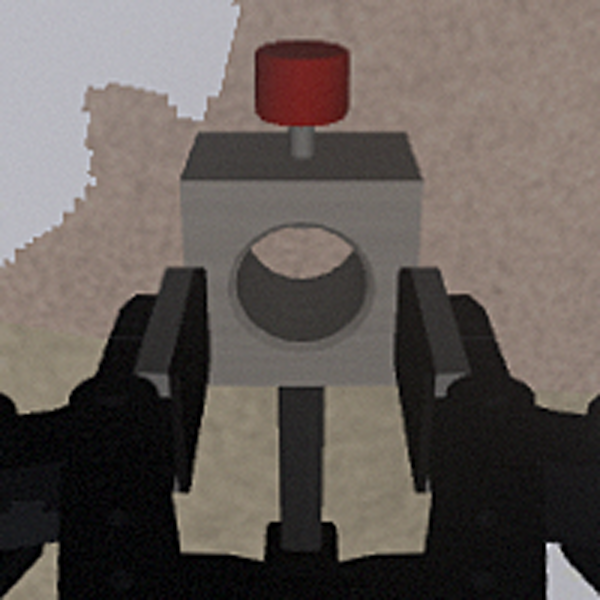

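The picture disagrees with the stated tool frame. With the TCP at z = 2 mm the jaws closed to 34 mm, less than the collar's 44 mm width, and the pads (tips at rows 239–272) hang over the collar's top. So the fingertips really end about 40 mm behind the reported TCP. I'll reopen and go down step by step, watching the force and the picture.

```bash
python3 -m creep '[{"rx":0,"ry":0,"rz":0,"tx":0.8,"ty":0,"tz":0,"hand":-0.4},{"rx":0,"ry":0,"rz":0,"tx":0.8,"ty":0,"tz":0,"hand":-0.4},{"rx":0,"ry":0,"rz":0,"tx":0.8,"ty":0,"tz":0,"hand":-0.4},{"rx":0,"ry":0,"rz":0,"tx":0.8,"ty":0,"tz":0,"hand":-0.4},{"rx":0,"ry":0,"rz":0,"tx":0.8,"ty":0,"tz":6,"hand":-0.4},{"rx":0,"ry":0,"rz":0,"tx":0.8,"ty":0,"tz":10,"hand":-0.4},{"rx":0,"ry":0,"rz":0,"tx":0.8,"ty":0,"tz":14,"hand":-0.4},{"rx":0,"ry":0,"rz":0,"tx":0.8,"ty":0,"tz":14,"hand":-0.4}]'
python3 - <<'E'
from h import *
f=viewer.grab_frame("wrist");cv2.imwrite("pics/w9.png",cv2.resize(f["pixels"][150:350,156:356],None,fx=3,fy=3,interpolation=cv2.INTER_CUBIC))
f=viewer.grab_frame("scene");cv2.imwrite("pics/s9.png",cv2.resize(f["pixels"][130:240,130:260],None,fx=5,fy=5,interpolation=cv2.INTER_CUBIC))
E
python3 d.py .5335 -.2235 -.029 15.2
```

```text
clock: 11.9
position: [0.5326, -0.2228, -0.0123]
tool_rot: [-3.141, 0.001, 0.264]
force: [-0.1, -0.0, 1.6]
grip_width: 0.0595
12.0 [ 0.533  -0.223  -0.0117] [-180.     0.    15.1] shift [ 0.4  0.6 17.3] rz -0.1 F [ 0.3  0.3 -0.2] g 0.0596
```

View pics/w9.png

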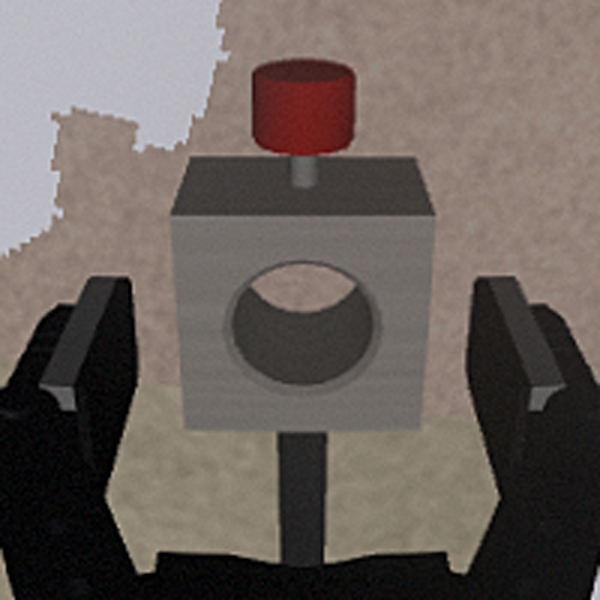

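View pics/s9.png

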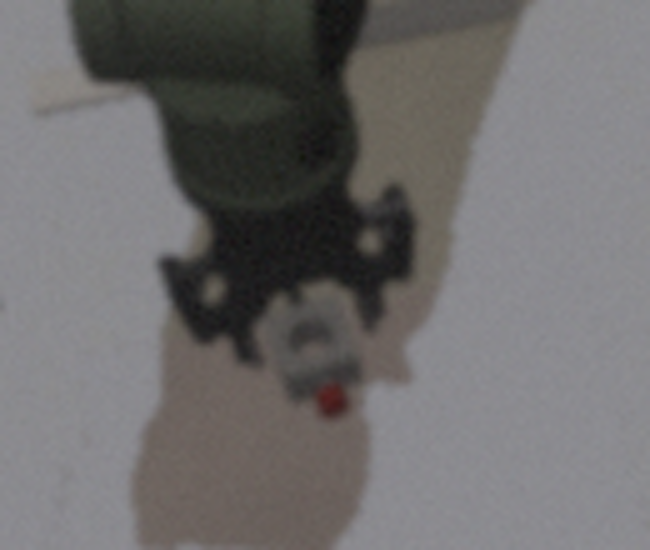

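```bash
python3 -m creep '[{"rx":0,"ry":0,"rz":0,"tx":0,"ty":0,"tz":6,"hand":-0.4},{"rx":0,"ry":0,"rz":0,"tx":0,"ty":0,"tz":12,"hand":-0.4},{"rx":0,"ry":0,"rz":0,"tx":0,"ty":0,"tz":17,"hand":-0.4},{"rx":0,"ry":0,"rz":0,"tx":0,"ty":0,"tz":17,"hand":-0.4}]'
python3 - <<'E'
from h import *
f=viewer.grab_frame("wrist");cv2.imwrite("pics/w10.png",cv2.resize(f["pixels"][150:350,156:356],None,fx=3,fy=3,interpolation=cv2.INTER_CUBIC))
f=viewer.grab_frame("scene");cv2.imwrite("pics/s10.png",cv2.resize(f["pixels"][130:240,130:260],None,fx=5,fy=5,interpolation=cv2.INTER_CUBIC))
E
python3 d.py .5335 -.2235 -.029 15.2
```

```text
clock: 12.4
position: [0.5325, -0.2228, -0.0295]
tool_rot: [-3.141, 0.001, 0.264]
force: [1.0, -0.3, 0.4]
grip_width: 0.0594
12.5 [ 0.5329 -0.223  -0.0288] [-180.     0.    15.1] shift [0.5 0.7 0.2] rz -0.1 F [ 0.5 -0.7  0.4] g 0.0597
```

View pics/w10.png

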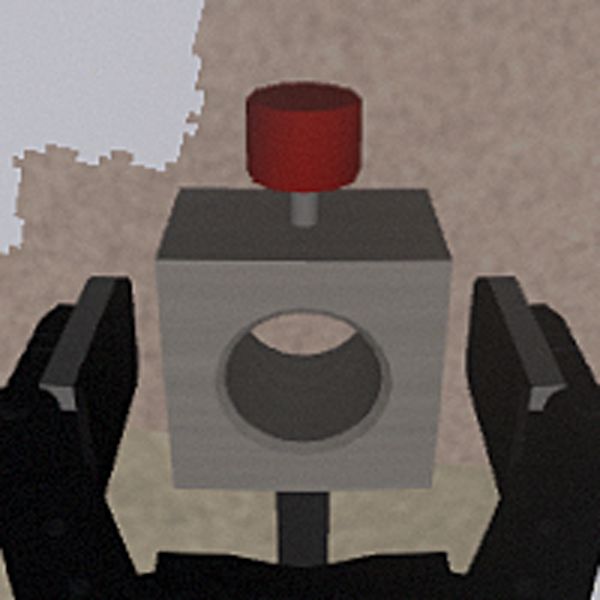

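View pics/s10.png

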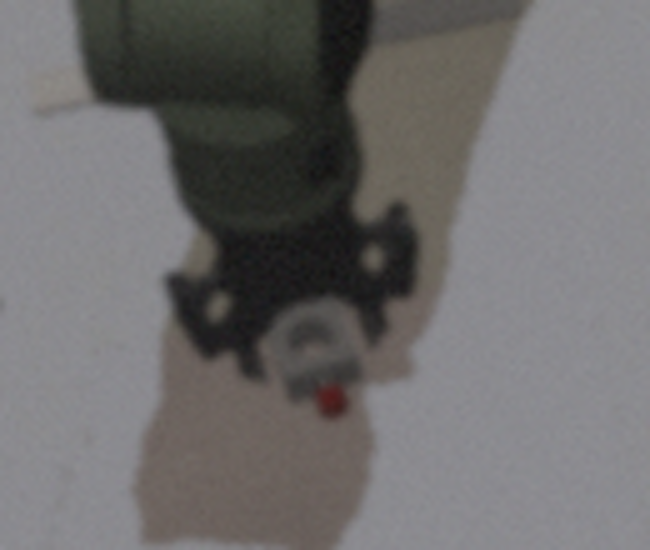

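```bash
python3 -m creep '[{"rx":0,"ry":0,"rz":0,"tx":0,"ty":0.3,"tz":0,"hand":-0.2},{"rx":0,"ry":0,"rz":0,"tx":0,"ty":0.3,"tz":0,"hand":-0.1},{"rx":0,"ry":0,"rz":0,"tx":0,"ty":0.3,"tz":0,"hand":0.1},{"rx":0,"ry":0,"rz":0,"tx":0,"ty":0.3,"tz":0,"hand":0.5},{"rx":0,"ry":0,"rz":0,"tx":0,"ty":0.3,"tz":0,"hand":1},{"rx":0,"ry":0,"rz":0,"tx":0,"ty":0.3,"tz":0,"hand":1}]' 45
python3 - <<'E'
from h import *
f=viewer.grab_frame("wrist");cv2.imwrite("pics/w11.png",cv2.resize(f["pixels"][150:350,156:356],None,fx=3,fy=3,interpolation=cv2.INTER_CUBIC))
E
python3 d.py .5335 -.2235 -.029 15.2
```

```text
clock: 13.1
position: [0.5332, -0.2234, -0.0282]
tool_rot: [3.141, -0.0, 0.264]
force: [-0.9, 0.5, 5.5]
grip_width: 0.0431
13.15 [ 0.5333 -0.2234 -0.0282] [180.   -0.   15.1] shift [0.2 0.2 0.8] rz -0.1 F [-1.1  0.4  5.5] g 0.0426
```

View pics/w11.png

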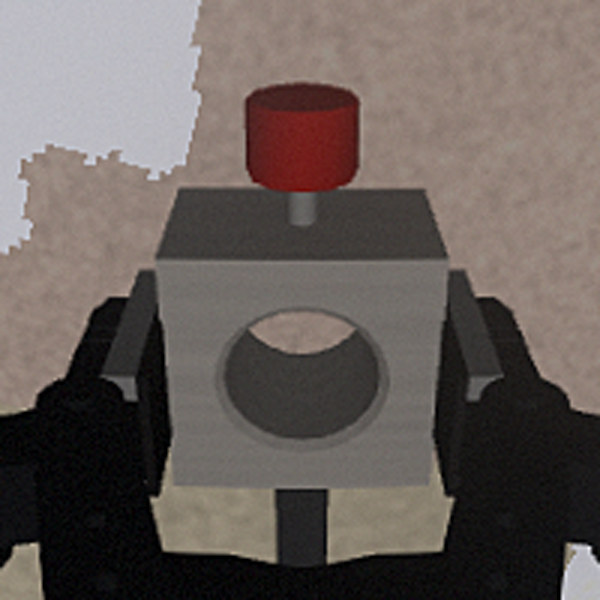

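```bash
python3 -m creep '[{"rx":0,"ry":0,"rz":0,"tx":0,"ty":0,"tz":-10,"hand":1},{"rx":0,"ry":0,"rz":0,"tx":0,"ty":0,"tz":-40,"hand":1},{"rx":0,"ry":0,"rz":0,"tx":0,"ty":0,"tz":-80,"hand":1},{"rx":0,"ry":0,"rz":0,"tx":0,"ty":0,"tz":-120,"hand":1},{"rx":0,"ry":0,"rz":0,"tx":0,"ty":0,"tz":-155,"hand":1},{"rx":0,"ry":0,"rz":0,"tx":0,"ty":0,"tz":-163,"hand":1},{"rx":0,"ry":0,"rz":0,"tx":0,"ty":0,"tz":-163,"hand":1}]'
python3 - <<'E'
from h import *
s=bot.observe();f=viewer.grab_frame("wrist");cv2.imwrite("pics/w12.png",cv2.resize(f["pixels"][150:350,156:356],None,fx=3,fy=3,interpolation=cv2.INTER_CUBIC))
E
python3 d.py .535 .0655 .135 -9.3
```

```text
clock: 13.85
position: [0.5336, -0.2236, 0.136]
tool_rot: [3.14, -0.002, 0.264]
force: [-0.2, -0.4, -3.8]
grip_width: 0.0431
13.9 [ 0.5329 -0.2233  0.1345] [180.   -0.   15.1] shift [  77.3 -278.3   -0.6] rz 24.4 F [ 0.5  0.3 -3.5] g 0.0433
```

View pics/w12.png

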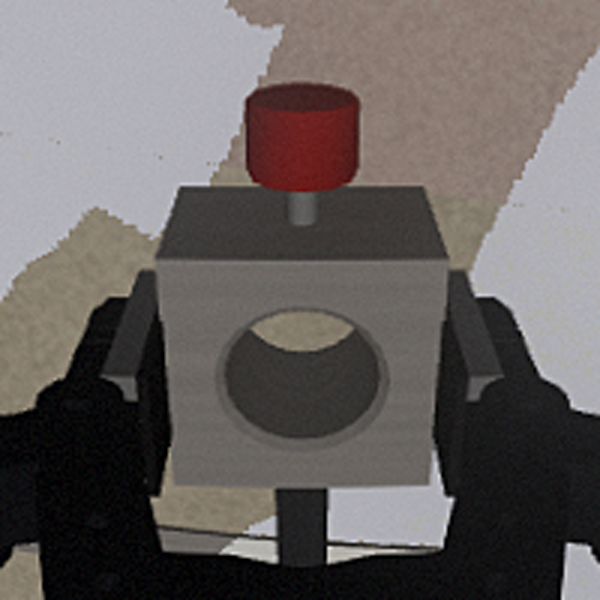

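The collar came up level and did not slip. Now I work out its pose in the tool frame.

Run:
```python
from h import *
s=bot.observe();f=viewer.grab_frame("wrist");T=tool(s)
for z in(.0582,):
  c=[]
  for u,v in((155,260),(448,260),(430,487),(172,487)):
    P=wplane(f,s,156+u/3,150+v/3,s['position'][2]+z);c.append(T[:3,:3].T@(P-T[:3,3])*1000)
  c=np.array(c);print(c.round(1),c.mean(0).round(1))
  b=np.array([T[:3,:3].T@(wplane(f,s,156+u/3,150+v/3,s['position'][2]+z)-T[:3,3])*1000 for u,v in((219,380),(389,380),(303,308),(303,452))]);print(b.round(1),b.mean(0).round(1))
```

```text
[[ 21.2 -21.6 -58.2]
 [ 21.2  22.2 -58.2]
 [-23.   22.5 -58.2]
 [-23.  -22.  -58.2]] [ -0.9   0.3 -58.2]
[[ -0.1 -12.8 -58.2]
 [ -0.1  14.2 -58.2]
 [ 13.2   0.6 -58.2]
 [-14.6   0.6 -58.2]] [ -0.4   0.6 -58.2]
```

```bash
python3 -m creep '[{"rx":0,"ry":0,"rz":24.4,"tx":77,"ty":-278,"tz":0,"hand":1},{"rx":0,"ry":0,"rz":24.4,"tx":77,"ty":-278,"tz":0,"hand":1},{"rx":0,"ry":0,"rz":24.4,"tx":77,"ty":-278,"tz":0,"hand":1},{"rx":0,"ry":0,"rz":24.4,"tx":77,"ty":-278,"tz":0,"hand":1},{"rx":0,"ry":0,"rz":24.4,"tx":77,"ty":-278,"tz":0,"hand":1},{"rx":0,"ry":0,"rz":24.4,"tx":77,"ty":-278,"tz":0,"hand":1},{"rx":0,"ry":0,"rz":24.4,"tx":77,"ty":-278,"tz":0,"hand":1},{"rx":0,"ry":0,"rz":24.4,"tx":77,"ty":-278,"tz":0,"hand":1}]'
python3 -m creep '[{"rx":0,"ry":0,"rz":0,"tx":0,"ty":0,"tz":0,"hand":1},{"rx":0,"ry":0,"rz":0,"tx":0,"ty":0,"tz":0,"hand":1},{"rx":0,"ry":0,"rz":0,"tx":0,"ty":0,"tz":0,"hand":1}]'
python3 - <<'E'
from h import *
import pickle
s=bot.observe();f=viewer.grab_frame("wrist");pickle.dump((s,f),open("w13.pkl","wb"));cv2.imwrite("pics/w13.png",cv2.resize(f["pixels"][150:350,156:356],None,fx=3,fy=3,interpolation=cv2.INTER_CUBIC))
f=viewer.grab_frame("scene");cv2.imwrite("pics/s13.png",cv2.resize(f["pixels"][110:220,230:360],None,fx=5,fy=5,interpolation=cv2.INTER_CUBIC))
E
python3 d.py .535 .0655 .135 -9.3
```

```text
clock: 14.75
position: [0.5341, 0.0658, 0.133]
tool_rot: [3.141, 0.002, -0.16]
force: [-0.2, -0.8, -2.5]
grip_width: 0.043
clock: 15.05
position: [0.5349, 0.0641, 0.1342]
tool_rot: [3.141, 0.0, -0.164]
force: [-0.2, -0.3, -1.8]
grip_width: 0.0431
15.15 [0.535  0.0645 0.1344] [180.    0.   -9.4] shift [-0.2 -1.  -0.6] rz -0.1 F [-0.5  0.7 -3. ] g 0.043
```

View pics/w13.png

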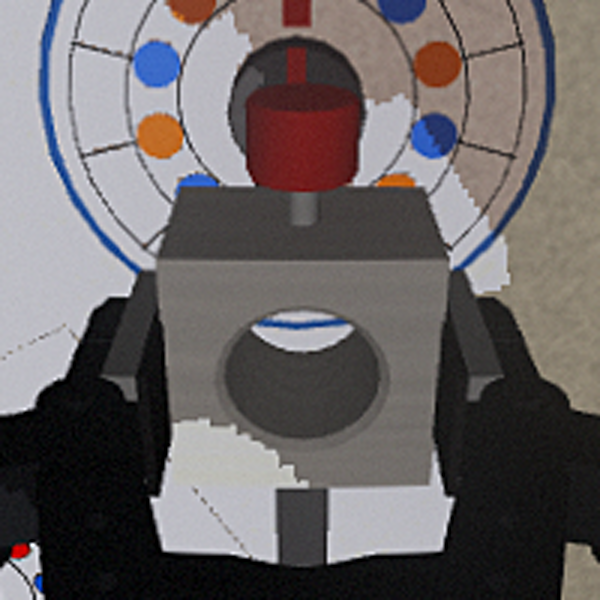

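View pics/s13.png

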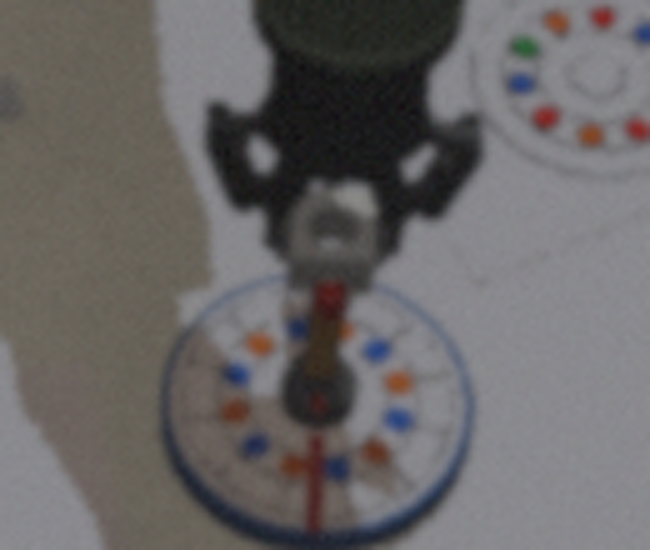

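Run:
```python
from h import *
import pickle
s,f=pickle.load(open("w13.pkl","rb"));T=tool(s)
W=lambda u,v,z:wplane(f,s,156+u/3,150+v/3,z)
L=lambda P:(T[:3,:3].T@(P-T[:3,3])*1000).round(1)
# boss left/right at widest row ~103
print("boss",L((W(228,103,.045)+W(366,103,.045))/2), "top edge",L(W(297,36,.045)))
print("mark",L(W(297,10,.025)),L(W(297,60,.045)))
print("disc L/R",L((W(40,82,.025)+W(555,82,.025))/2))
print("disc width",L(W(40,82,.025)),L(W(555,82,.025)))
```

```text
boss [ 3.7 -1.  89.2] top edge [24.9 -1.  89.2]
mark [ 29.5  -1.1 109.2] [17.4 -1.  89.2]
disc L/R [  5.8  -1.  109.2]
disc width [  5.8 -88.8 109.2] [  5.8  86.8 109.3]
```

```bash
python3 d.py .5355 .0655 .106 -9.4; python3 -m creep '[{"rx":0,"ry":0,"rz":0,"tx":0.4,"ty":-1.1,"tz":8,"hand":1},{"rx":0,"ry":0,"rz":0,"tx":0.4,"ty":-1.1,"tz":18,"hand":1},{"rx":0,"ry":0,"rz":0,"tx":0.4,"ty":-1.1,"tz":28,"hand":1},{"rx":0,"ry":0,"rz":0,"tx":0.4,"ty":-1.1,"tz":28,"hand":1},{"rx":0,"ry":0,"rz":0,"tx":0.4,"ty":-1.1,"tz":28,"hand":1}]'
python3 - <<'E'
from h import *
import pickle
s=bot.observe();f=viewer.grab_frame("wrist");pickle.dump((s,f),open("w14.pkl","wb"));cv2.imwrite("pics/w14.png",cv2.resize(f["pixels"][150:350,156:356],None,fx=3,fy=3,interpolation=cv2.INTER_CUBIC))
f=viewer.grab_frame("scene");cv2.imwrite("pics/s14.png",cv2.resize(f["pixels"][110:220,230:360],None,fx=5,fy=5,interpolation=cv2.INTER_CUBIC))
f=viewer.grab_frame("top");cv2.imwrite("pics/t14.png",cv2.resize(f["pixels"][170:280,150:280],None,fx=5,fy=5,interpolation=cv2.INTER_CUBIC))
E
python3 d.py .5355 .0655 .106 -9.4
```

```text
15.15 [0.535  0.0645 0.1344] [180.    0.   -9.4] shift [ 0.3 -1.1 28.4] rz 0.0 F [-0.5  0.7 -3. ] g 0.043
clock: 15.65
position: [0.5353, 0.0661, 0.106]
tool_rot: [3.141, 0.001, -0.162]
force: [-0.1, 0.6, -2.4]
grip_width: 0.0432
15.8 [0.5358 0.0662 0.1067] [-180.    -0.    -9.3] shift [-0.2  0.8  0.7] rz 0.1 F [ 0.2 -0.6 -3. ] g 0.0432
```

View pics/w14.png

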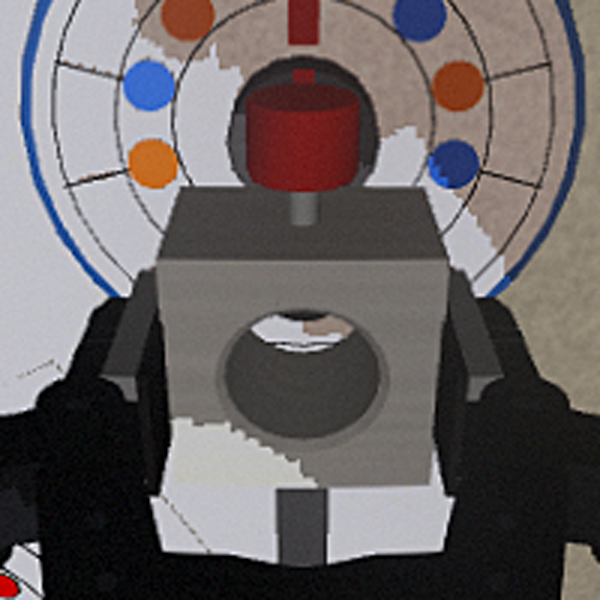

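View pics/s14.png

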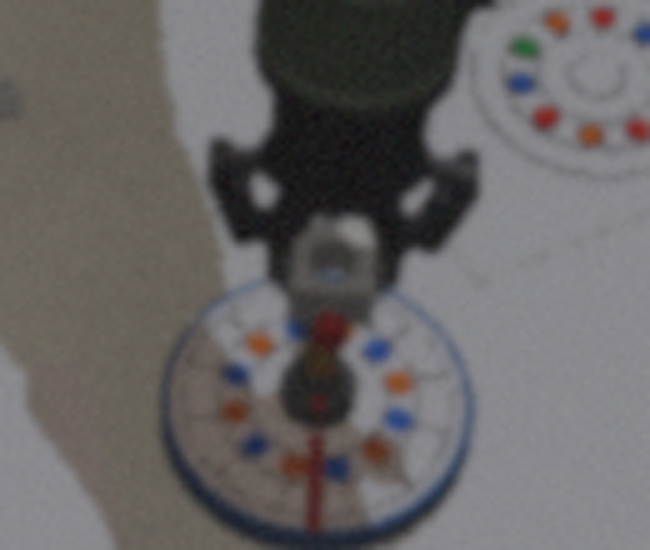

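View pics/t14.png

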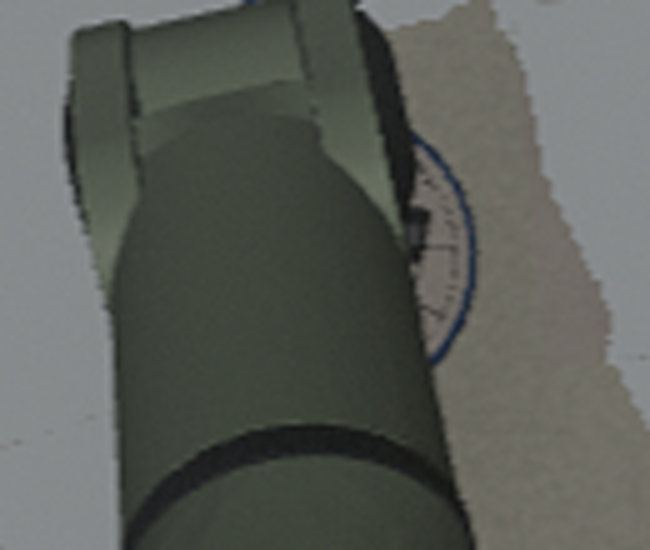

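Run:
```python
from h import *
import pickle
s,f=pickle.load(open("w14.pkl","rb"));T=tool(s)
cv2.imwrite("pics/w14c.png",cv2.resize(f["pixels"][245:305,220:295],None,fx=9,fy=9,interpolation=cv2.INTER_CUBIC))
W=lambda u,v,z:wplane(f,s,156+u/3,150+v/3,z)
L=lambda P:(T[:3,:3].T@(P-T[:3,3])*1000).round(1)
print("rod rear edge",L(W(302,320,.1285)))
for v in(345,352,356):print("bore bottom rear",L(W(302,v,s['position'][2]+.0282)))
print("bore top",L(W(302,308,s['position'][2]+.0582)),L(W(302,452,s['position'][2]+.0582)))
print("boss",L((W(228,125,.045)+W(377,125,.045))/2),L(W(302,55,.045)))
```

```text
rod rear edge [ -9.2   0.5 -22.5]
bore bottom rear [-11.6   0.5 -28.2]
bore bottom rear [-13.2   0.5 -28.2]
bore bottom rear [-14.1   0.5 -28.2]
bore top [ 13.3   0.5 -58.2] [-14.6   0.5 -58.2]
boss [ 5.3  0.7 61. ] [25.4  0.5 61. ]
```

View pics/w14c.png

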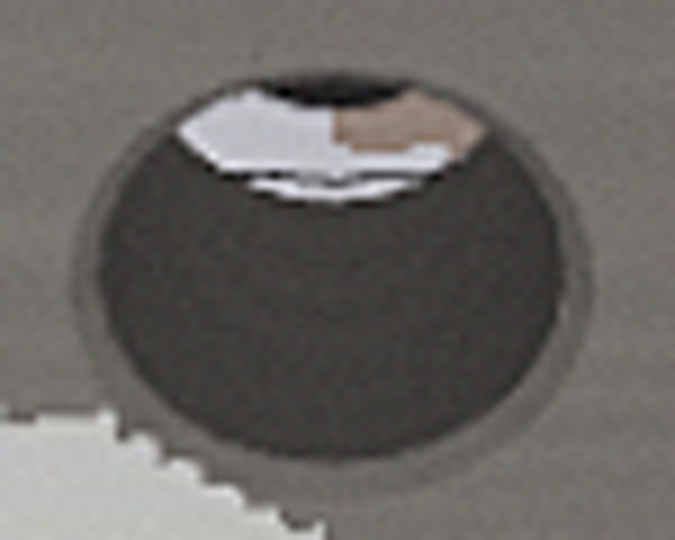

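Through the bore the rod's rear edge is at x = -9.9 mm, which puts the axis at about +0.1. The bore's lower rear edge gives a bore centre at -0.6. I shift +0.6 mm in x and go down while watching the force.

```bash
python3 -m creep '[{"rx":0,"ry":0,"rz":0,"tx":0.6,"ty":0.3,"tz":1,"hand":1},{"rx":0,"ry":0,"rz":0,"tx":0.6,"ty":0.3,"tz":4,"hand":1},{"rx":0,"ry":0,"rz":0,"tx":0.6,"ty":0.3,"tz":8,"hand":1},{"rx":0,"ry":0,"rz":0,"tx":0.6,"ty":0.3,"tz":11,"hand":1},{"rx":0,"ry":0,"rz":0,"tx":0.6,"ty":0.3,"tz":11,"hand":1}]'
python3 - <<'E'
from h import *
import pickle
s=bot.observe();f=viewer.grab_frame("wrist");pickle.dump((s,f),open("w15.pkl","wb"));cv2.imwrite("pics/w15.png",cv2.resize(f["pixels"][195:325,200:310],None,fx=5,fy=5,interpolation=cv2.INTER_CUBIC))
E
python3 d.py .536 .0655 .0718 -9.4
```

```text
clock: 16.3
position: [0.5358, 0.0658, 0.0949]
tool_rot: [3.141, 0.001, -0.162]
force: [0.5, 0.6, -3.0]
grip_width: 0.0431
16.35 [0.5359 0.0658 0.0951] [180.    0.   -9.3] shift [ 0.1  0.2 23.3] rz 0.1 F [ 0.4 -0.1 -2.2] g 0.0432
```

View pics/w15.png

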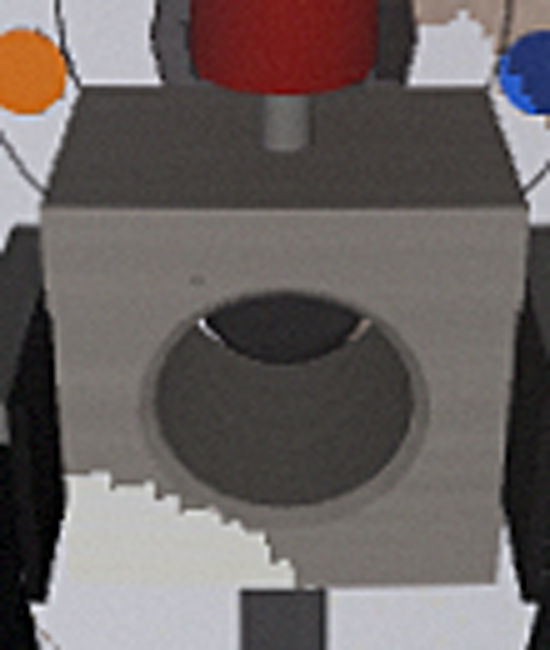

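The rod's top (285,330) is now inside the bore, with even gaps on both sides and no contact force.

```bash
python3 -m creep '[{"rx":0,"ry":0,"rz":0,"tx":0,"ty":0,"tz":3,"hand":1},{"rx":0,"ry":0,"rz":0,"tx":0,"ty":0,"tz":6,"hand":1},{"rx":0,"ry":0,"rz":0,"tx":0,"ty":0,"tz":9,"hand":1},{"rx":0,"ry":0,"rz":0,"tx":0,"ty":0,"tz":12,"hand":1},{"rx":0,"ry":0,"rz":0,"tx":0,"ty":0,"tz":12,"hand":1}]'
python3 - <<'E'
from h import *
import pickle
s=bot.observe();f=viewer.grab_frame("wrist");pickle.dump((s,f),open("w16.pkl","wb"));cv2.imwrite("pics/w16.png",cv2.resize(f["pixels"][195:325,200:310],None,fx=5,fy=5,interpolation=cv2.INTER_CUBIC))
E
python3 d.py .536 .0655 .0718 -9.4
```

```text
clock: 16.85
position: [0.5358, 0.0657, 0.083]
tool_rot: [3.141, 0.001, -0.162]
force: [0.1, 0.0, -2.0]
grip_width: 0.0431
16.9 [0.536  0.0658 0.0832] [180.    0.   -9.3] shift [ 0.1  0.3 11.4] rz 0.1 F [-0.5 -0.2 -2.9] g 0.0431
```

View pics/w16.png

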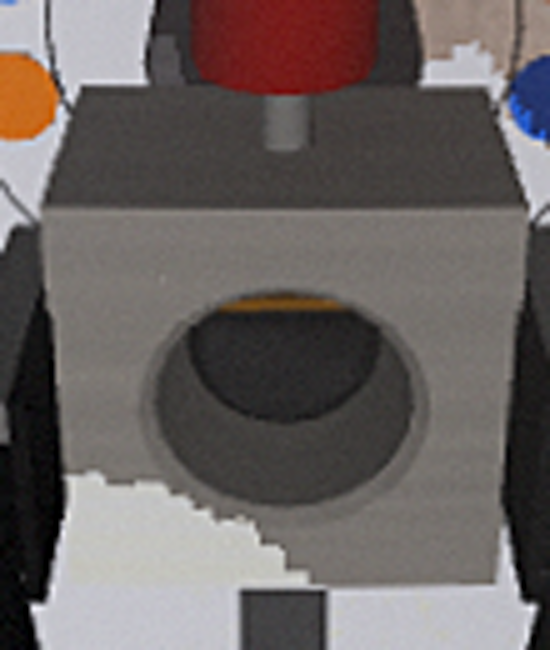

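The rod passes cleanly. The brass flat's bevel (285,303) is level in the picture and faces the screw side, and no force has built up. Now the last 11 mm.

```bash
python3 -m creep '[{"rx":0,"ry":0,"rz":0,"tx":0,"ty":0,"tz":3,"hand":1},{"rx":0,"ry":0,"rz":0,"tx":0,"ty":0,"tz":6,"hand":1},{"rx":0,"ry":0,"rz":0,"tx":0,"ty":0,"tz":9,"hand":1},{"rx":0,"ry":0,"rz":0,"tx":0,"ty":0,"tz":11,"hand":1},{"rx":0,"ry":0,"rz":0,"tx":0,"ty":0,"tz":11,"hand":1},{"rx":0,"ry":0,"rz":0,"tx":0,"ty":0,"tz":11,"hand":1}]'
python3 - <<'E'
from h import *
import pickle
s=bot.observe();f=viewer.grab_frame("wrist");pickle.dump((s,f),open("w17.pkl","wb"));cv2.imwrite("pics/w17.png",cv2.resize(f["pixels"][195:325,200:310],None,fx=5,fy=5,interpolation=cv2.INTER_CUBIC))
cv2.imwrite("pics/w17f.png",f["pixels"])
f=viewer.grab_frame("scene");cv2.imwrite("pics/s17.png",cv2.resize(f["pixels"][130:220,245:350],None,fx=6,fy=6,interpolation=cv2.INTER_CUBIC))
E
python3 d.py .536 .0655 .0718 -9.4
```

```text
clock: 17.5
position: [0.5361, 0.0658, 0.0724]
tool_rot: [3.142, 0.0, -0.162]
force: [-0.5, 0.0, -2.2]
grip_width: 0.043
17.6 [0.5362 0.0658 0.0725] [-180.    -0.    -9.3] shift [-0.1  0.4  0.7] rz 0.1 F [-0.8 -0.3 -2.3] g 0.0432
```

View pics/w17.png

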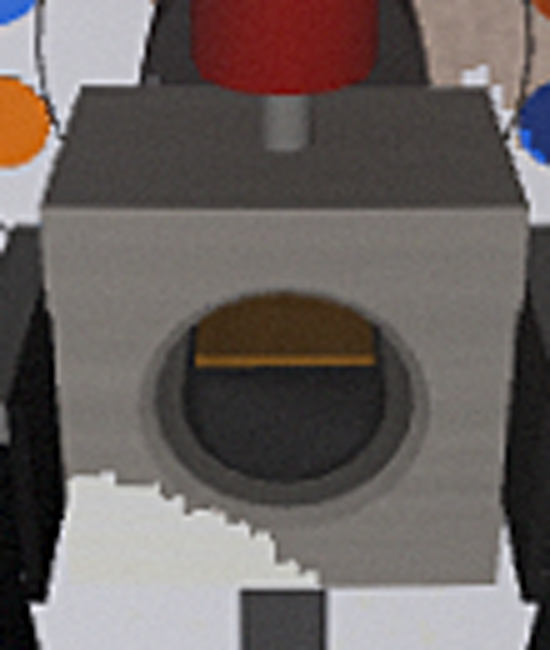

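View pics/s17.png

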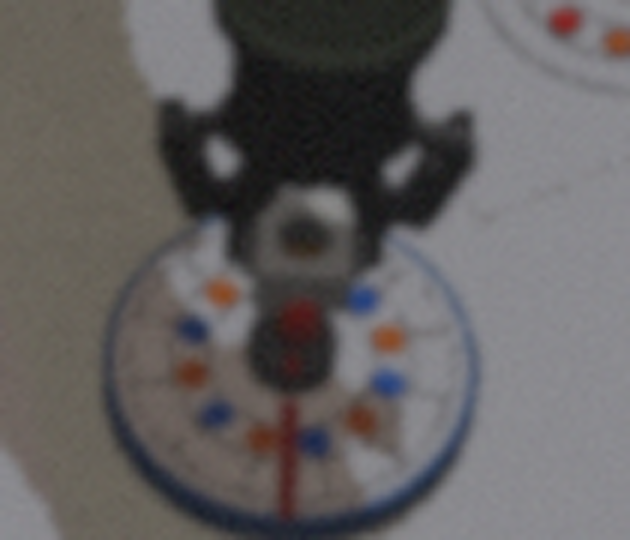

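View pics/w17f.png

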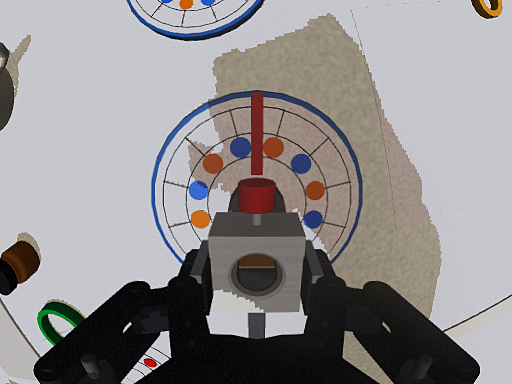

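Run:
```python
from h import *
import pickle
from scipy.optimize import brentq
s,f=pickle.load(open("w17.pkl","rb"));T=tool(s)
W=lambda u,v,z:wplane(f,s,200+u/5,195+v/5,z)
L=lambda P:(T[:3,:3].T@(P-T[:3,3])*1000).round(1)
def zs(a,b,d): return brentq(lambda z:np.linalg.norm(W(*a,z)-W(*b,z))-d,.03,.2)
print("rod z .127 rows:",zs((285,363),(285,483),.015)," cols:",zs((185,392),(385,392),.020),"flat w",zs((195,363),(375,363),.0173))
print("collar top rows:",zs((285,207),(285,583),.044),"cols",zs((43,207),(527,207),.044),zs((62,583),(497,583),.044))
print("bore cols",zs((155,395),(412,395),.025))
z=.127;print("rod axis",L((W(285,363,z)+W(285,483,z))/2)+[2.5,0,0],L((W(185,392,z)+W(385,392,z))/2))
z=.1307;print("collar",L((W(285,207,z)+W(285,583,z))/2),L((W(155,395,z)+W(412,395,z))/2))
a,b=W(195,365,.127),W(375,363,.127);d=b-a;print("flat yaw",np.degrees(np.arctan2(d[1],d[0]))+90)
a,b=W(43,208,.13),W(527,208,.13);d=b-a;print("collar yaw",np.degrees(np.arctan2(d[1],d[0]))+90)
```

```text
rod z .127 rows: 0.12277599942398952  cols: 0.12381771039938094 flat w 0.12736080207542066
collar top rows: 0.12918478674473227 cols 0.128857485610598 0.13322872564969607
bore cols 0.12752123805886306
rod axis [ -1.7   0.6 -54.6] [ -0.4   0.6 -54.6]
collar [ -0.1   0.6 -58.3] [  1.6   0.5 -58.3]
flat yaw -8.546723160955636
collar yaw -9.296526223382983
```

```bash
python3 -m creep '[{"rx":0,"ry":0,"rz":0,"tx":-0.6,"ty":0,"tz":1,"hand":1},{"rx":0,"ry":0,"rz":0,"tx":-0.6,"ty":0,"tz":1,"hand":1},{"rx":0,"ry":0,"rz":0,"tx":-0.6,"ty":0,"tz":1,"hand":1},{"rx":0,"ry":0,"rz":0,"tx":-0.6,"ty":0,"tz":1,"hand":1},{"rx":0,"ry":0,"rz":0,"tx":-0.6,"ty":0,"tz":1,"hand":1}]'
python3 - <<'E'
from h import *
s=bot.observe();f=viewer.grab_frame("wrist");cv2.imwrite("pics/w18.png",cv2.resize(f["pixels"][195:325,200:310],None,fx=5,fy=5,interpolation=cv2.INTER_CUBIC))
E
python3 d.py .536 .0655 .0718 -9.4
```

```text
clock: 18.1
position: [0.5355, 0.0659, 0.0715]
tool_rot: [-3.142, -0.0, -0.162]
force: [0.3, -0.3, -2.2]
grip_width: 0.0428
18.15 [0.5355 0.0659 0.0715] [-180.    -0.    -9.3] shift [ 0.5  0.3 -0.3] rz 0.1 F [-0.2  0.5 -1.4] g 0.0432
```

View pics/w18.png

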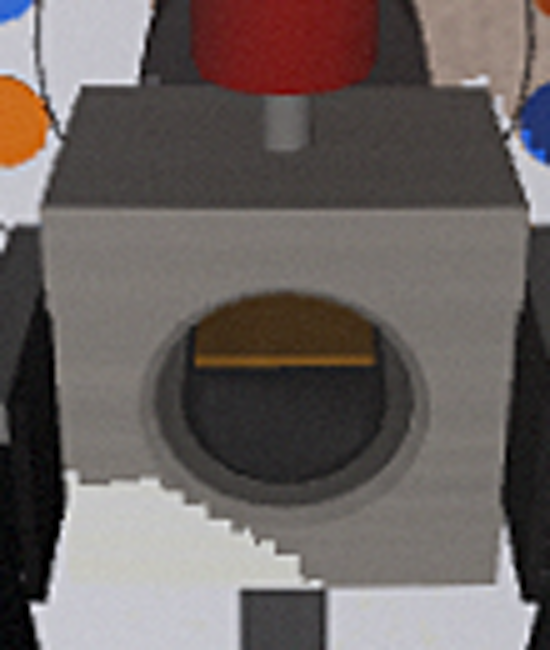

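The rod's end sits centred in the bore and flush, the flat is on the screw's side, and the wrist feels only the collar's weight. Handing in.

```bash
python3 -c "
from workcell import bot
print(bot.job_done()); s=bot.observe(); print(s['clock'],s['position'],s['force'],s['grip_width'])"
```

```text
the job is handed in; nothing more can be done
None
the job is handed in; nothing more can be done
```

I turned the spindle on the larger stand until its flat faced the red mark and let go. Then I slid the collar down over it, thumbscrew on the flat's side, and handed in at about 18 s with the collar still gripped. No verdict was reported.

**Spindle:** it turned from about 66° off the mark. After letting go, the flat measured -9.3° in the world frame and the mark -7.5° to -9.6°. In the last measured view the flat read -8.5°.

**Collar:**

| Check | Reading |
|---|---|
| Angle | -9.3°, in line with the flat |
| Top, from the arm's position | 129.7 mm against the spindle's 130 mm |
| Centring, from the camera | 1–2 mm off before a final 0.6 mm correction; not measured again after it |
| Grip | 43 mm opening at a commanded 45 N |
| Load at the wrist | about 2 N, the collar's own weight, so nothing else was bearing on it |

**Checks that disagreed:**
- **Fingertips:** they end about 40 mm short of the stated TCP, by the pictures and a first close that passed over the collar's top. I regripped lower. It also means the pinch probably held only the top few millimetres of the flat, though the spindle turned with it.
- **Collar height:** before a last 1 mm lowering, the camera put the collar's top 2.7 mm above the spindle's end, while the arm's position gave 0.7 mm. I trusted the arm's figure more.

I saw no contact with the other objects, but I did not measure their positions again at the end.

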